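Scoop the good ball knobs into the cleaner and start it

ROBOT

A 6-joint arm with a two-finger parallel gripper is mounted at the origin on the work surface. World frame = base frame: x ahead of the robot, y to its left, z up, the work surface at z = 0. Lengths are in m, angles in rad, forces in N, time in s.
With the tool pointing down it reaches from about 0.375 to 0.9 m from the base axis. Payload 3.1 kg.
Tool frame: the origin (TCP) lies at the very end of the fingers, on their centre line; the grasp point (between the pads) lies 19 mm behind it (manip.grasp_offset is the distance from the TCP to the grasp point, in m); x points along the fingers, z is the direction in which the jaws open and shut, and the axes are right-handed (so a half turn about x gives the same grasp; the last joint's range is limited). The gripper opens to 85 mm and grips with 20 to 120 N. Pads are 22 mm wide; open, the fingers measure 114 mm over their backs; the gripper's body (76 mm by 85 mm) begins 54 mm behind the grasp point. The pads swing forward as they close: fully open they stand 13 mm farther back than shut.
Start: joints at [-1.464, 0.527, 1.433, -0, 1.181, -0.178], TCP at [0.176, -0.6, 0.195] pointing down, gripper open.
Joint ranges: [-3.08, 3.08], [-0.75, 2.2], [0.22, 2.44], [-1.43, 4.57], [0, 2.65], [-2.85, 2.85]. Speed limits (rad/s): [2.79, 2.79, 3.14, 3.14, 3.14, 3.14].

INTERFACE

Orientations are given as a unit quaternion [x, y, z, w].
In Python, from station import manip gives the robot as it stands.
- The arm moves only by the tool send_rows, never from a script. Its argument "steps" is a list that holds one entry, the list of rows, each a list of 5 numbers: the closure, from 0 (fully open) to 1 (shut), then the shift along the world's x, y, z in m, then the turn about the world's z in rad. A call has 1 to 8 rows; each row is the pose to reach, as a shift and turn from the pose commanded when the call began; what a row does not reach only later rows make up. A row lasts 1/8 s, in which the tool goes at most 62.5 mm and 10.7 degrees, less where a joint would pass 70% of its speed; a pose out of reach is approached as far as the arm can. A call with a gripper value outside its range is refused whole. The fingers move at their own pace and stop on an object; "grip_force" is the grip in N (left out, the last holds). Time passes only in rows, so rows that repeat a pose let the fingers close. It gives the time, the measured TCP pose, the force and the opening at its end, in the units of the state.
- manip.sense(): the state, without advancing time (a new reading comes with each control period).
- manip.snapshot(name): name is "side" or "top"; returns the picture (480x640x3 uint8, red, green, blue); there is no depth.
- manip.camera_params(name): a dict with "fx", "fy", "cx", "cy" (pixels), "D" ([k1, k2, p1, p2, k3] as OpenCV has them; the pictures are not rectified), "T" (4x4, takes a point from camera to world coordinates). Camera axes: x right, y down, z forward; pixel columns grow to the right and rows downward; lengths in m; the calibration is good to about 2 mm. A picture is of the moment at which its call begins. camera_params takes no time and is no camera call.
- manip.sign_off(): hands the job in, once; it reports no verdict.
The state is a dict: "t": time; "q": joint angles; "qd": joint speeds; "tau": joint torques, N m; "tcp_pos": TCP position; "tool_rot": TCP orientation; "force": force on the tool from outside, world axes, zero at the start; "ft_torque": the same for the moment, N m; "finger_gap": opening from 0.0 (shut) to 1.0 (fully open).
Only numpy, scipy, OpenCV 4.12 (cv2) and the standard library are available. Lean on these libraries where they do the work, as an engineer would, in place of code of your own. Each camera call takes 0.05 s, during which the arm holds its last target.

TASK

With the wire scoop, lift all the red ball knobs out of the white pan and tip them into the tank of the ultrasonic cleaner, letting the small brass chips drop back so that every chip stays in the pan; keep your fingers off knobs that lie in the pan, though a stray that ends up on the table may be picked up by hand. When all the knobs are in the tank, put the scoop back on its green mat, standing on its tines, and let go of it; then flip the red guard cover on the start box up past upright so that it stays up, and press the green button beneath it. Leave the other things on the table where they are.

Things in the scene. Friction and masses are not known exactly. Their poses are not given: they have to be found in the camera images.
- pan: white open sorting pan, fixed; 260 x 160 mm outside (274 x 174 with its rim), walls 5 mm, inside 250 x 150 mm. Origin under its centre at table level, x along its length, pointing away from the robot within 0.2 rad, z up. Flat floor at z = 5 mm, rim at 41 mm. Knobs and chips start in the part x = 0 to +120 mm; the near part is empty
- cleaner: white ultrasonic cleaner, fixed, 200 x 200 x 105 mm, with an open square steel tank in its top, 140 x 140 mm inside, floor 30 mm and rim 105 mm above the table. Origin under its centre at table level, x pointing away from the robot (within 0.2 rad), z up
- mat: green scoop mat, fixed, 170 (x) x 150 (y) x 4 mm; origin under its centre at table level, x away from the robot within 0.2 rad
- scoop: steel wire scoop, 0.11 kg. Origin: middle of the head, underside of the tines; x forward to the open front, z up. Four 4 mm tines along x at y = -33, -11, 11, 33 mm (18 mm gaps: chips fall through, knobs do not), x = -38 to 38 mm. Side wires at y = +-39 mm, 20 mm up, sloping to the outer tines near the front (82 mm wide in all); wire back 36 mm high at x = -36 mm. Starts standing on the mat
- scoop_grip (a point): where to grip the scoop, at (-24, 0, 80) mm in its frame, near its centre of mass; same axes as the scoop. Middle height of the black handle bar, which lies level along the scoop's x from x = -72 to +18 mm, 20 mm wide (y), 24 mm high, its underside 68 mm above the tines' underside. The scoop's x starts within 0.45 rad of straight away from the robot
- starter: grey start box, fixed, 100 x 100 x 45 mm; origin under its centre at table level, x away from the robot within 0.2 rad. On its top a yellow round housing with the green start button, under a red see-through cover. The hinge line of the cover runs along the box's y through the point (45, 0, 49) mm of the box's frame
- cover (a joint): angle of the red guard cover: 0 shut, 1.57 upright, 1.9 at its stop, leaning back over the far side. Its stiff hinge (0.08 N m) holds it at any angle; it opens upward and away from the robot. The hood is 85 mm long, 70 mm wide, its top 79 mm above the table when shut
- cover_tab (a point): middle of the outer part of the red tab that sticks out of the cover's front, 14 mm wide (along the hinge line), 10 mm thick; at (-113, 0, 20) mm from the middle of the hinge line, in the box's directions, when shut (so 69 mm above the table); from there it sticks out 18 mm further, and 28 mm back to the hood. It is free on both sides and points straight up when the cover is upright
- start (a joint): travel of the green start button, 0 at rest to 0.006 m fully pressed (5 N), springs back; 4 mm counts as pressed
- start_top (a point): middle of the top of the green button (32 mm across), 63 mm above the table, 3 mm nearer than the start box's centre
- ball1: red ball knob, a 30 mm ball of 30 g with a flush brass insert; origin at its centre. Five to seven of the seven are present; smooth, it rolls off a gentle slope
- ball2: red ball knob, a 30 mm ball of 30 g with a flush brass insert; origin at its centre. Five to seven of the seven are present; smooth, it rolls off a gentle slope
- ball3: red ball knob, a 30 mm ball of 30 g with a flush brass insert; origin at its centre. Five to seven of the seven are present; smooth, it rolls off a gentle slope
- ball4: red ball knob, a 30 mm ball of 30 g with a flush brass insert; origin at its centre. Five to seven of the seven are present; smooth, it rolls off a gentle slope
- ball5: red ball knob, a 30 mm ball of 30 g with a flush brass insert; origin at its centre. Five to seven of the seven are present; smooth, it rolls off a gentle slope
- ball6: red ball knob, a 30 mm ball of 30 g with a flush brass insert; origin at its centre. Five to seven of the seven are present; smooth, it rolls off a gentle slope
- ball7: red ball knob, a 30 mm ball of 30 g with a flush brass insert; origin at its centre. Five to seven of the seven are present; smooth, it rolls off a gentle slope
- chip1: brass chip, a block of 12 x 10 x 9 mm, 10 g; origin at its centre. Must stay in the pan
- chip2: brass chip, a block of 12 x 10 x 9 mm, 10 g; origin at its centre. Must stay in the pan
- chip3: brass chip, a block of 12 x 10 x 9 mm, 10 g; origin at its centre. Must stay in the pan
- chip4: brass chip, a block of 12 x 10 x 9 mm, 10 g; origin at its centre. Must stay in the pan
- chip5: brass chip, a block of 12 x 10 x 9 mm, 10 g; origin at its centre. Must stay in the pan
- tape: blue roll of tape, 64 mm across, 18 mm high, bystander; origin under its centre
- jar: small closed jar, 52 mm across, 65 mm high, bystander; origin under its centre

How it is judged:
By the outcome, as a careful person would: the job done as asked, in the order asked, and still so for the second after the job is handed in, with the robot touching nothing.
Of ball1, ball2, ball3, ball4, ball5, ball6, ball7 only 5 to 7 are there at a start; the rules pass over those that are not, and their reading is None.
At some moment in a run one of ball1, ball2, ball3, ball4, ball5, ball6, ball7, scoop may be knocked a few centimetres aside while the robot is not near it.
It also fails if it takes over 210 s, if anything falls off the work surface, if the arm or the gripper's body presses on something with over 40 N, if the wrist force passes 120 N, or if a joint passes its speed limit or range.

## Working session

There is one attempt and no reset: what is moved stays moved. The work goes in short steps, Python scripts to look and compute and a tool call to move; the robot and the scene stay as the last step left them, time stands still between calls to the robot, and variables do not carry over. Pictures are saved under pics/ and viewed, and the job is handed in when it is done.

Besides the shell and the picture viewer there is one more tool, called after "Request:" as name(argument=value, ...), one argument or row to a line, values as JSON. send_rows: Moves the arm, as the interface text tells. Its arguments: {"type":"object","properties":{"steps":{"type":"array","items":{"type":"array","items":{"type":"array","items":{"type":"number"}}}},"grip_force":{"type":"number"}},"required":["steps"]}

```bash
ls; mkdir -p pics; python3 - <<'E'
from station import manip
import cv2,numpy as np
for n in("side","top"):
    im=manip.snapshot(n);cv2.imwrite(f"pics/{n}0.png",im[:,:,::-1])
    p=manip.camera_params(n);print(n,{k:np.round(v,4).tolist() for k,v in p.items()})
s=manip.sense();print(s)
E
```

```text
pics
side {'fx': 452.6804, 'fy': 452.6804, 'cx': 318.9816, 'cy': 235.1239, 'D': [-0.037, 0.0, 0.0, 0.0, 0.0], 'T': [[-0.9186, -0.2621, 0.2957, 0.2416], [-0.3948, 0.5787, -0.7136, 0.6575], [0.0159, -0.7723, -0.6351, 0.6789], [0.0, 0.0, 0.0, 1.0]]}
top {'fx': 462.4678, 'fy': 462.4678, 'cx': 317.1207, 'cy': 238.4752, 'D': [-0.1083, 0.0, 0.0, 0.0, 0.0], 'T': [[-0.0032, -0.9865, 0.1637, 0.3711], [-1.0, 0.0019, -0.008, 0.0041], [0.0076, -0.1638, -0.9865, 1.0589], [0.0, 0.0, 0.0, 1.0]]}
{'t': 0.1, 'q': array([-1.46447736e+00,  5.28361098e-01,  1.43375158e+00, -2.21746733e-05,
        1.18137824e+00, -1.78480247e-01]), 'qd': array([ 7.36583110e-04, -2.46449300e-04, -1.66773187e-03, -1.04264875e-03,
        5.43062200e-05,  1.09375070e-03]), 'tau': array([-7.66479479e-05, -4.43304563e+01, -1.78586519e+01, -2.00103641e-04,
        3.87495689e-03, -2.27705607e-05]), 'tcp_pos': array([ 0.17556179, -0.59911449,  0.19424615]), 'tool_rot': array([ 0.42446359,  0.56636255, -0.42349071,  0.56543766]), 'force': array([-0.50046954, -0.85510321, -0.28891294]), 'ft_torque': array([ 0.04473404,  0.01624085, -0.01767691]), 'finger_gap': 0.9979351943842406}
```

```bash
cat > h.py <<'E'
from station import manip
import cv2,numpy as np
def par(n):
    p=manip.camera_params(n);K=np.array([[p['fx'],0,p['cx']],[0,p['fy'],p['cy']],[0,0,1]]);return K,np.array(p['D'],float),np.array(p['T'])
def px2w(n,uv,z):
    K,D,T=par(n);uv=np.array(uv,float).reshape(-1,1,2)
    r=cv2.undistortPoints(uv,K,D).reshape(-1,2);r=np.c_[r,np.ones(len(r))]@T[:3,:3].T
    z=np.broadcast_to(z,(len(r),));s=(z-T[2,3])/r[:,2];return T[:3,3]+r*s[:,None]
def w2px(n,P):
    K,D,T=par(n);R=T[:3,:3].T;t=-R@T[:3,3]
    return cv2.projectPoints(np.array(P,float).reshape(-1,3),cv2.Rodrigues(R)[0],t,K,D)[0].reshape(-1,2)
def snap(n,name,crop=None,f=1):
    im=manip.snapshot(n)[:,:,::-1].copy();cv2.imwrite(f"pics/{name}_raw.png",im)
    if crop is not None:
        x,y,w,h=crop;im=im[y:y+h,x:x+w]
    im=cv2.resize(im,None,fx=f,fy=f,interpolation=cv2.INTER_CUBIC);cv2.imwrite(f"pics/{name}.png",im);return im
def st():
    s=manip.sense();R=s['tool_rot'];from scipy.spatial.transform import Rotation as Ro
    M=Ro.from_quat(R).as_matrix();print('t',round(s['t'],2),'tcp',np.round(s['tcp_pos'],4),'x',np.round(M[:,0],3),'jaw z',np.round(M[:,2],3),'yaw(z)',round(np.arctan2(M[1,2],M[0,2]),4),'F',np.round(s['force'],1),'gap',round(s['finger_gap'],3),'q',np.round(s['q'],2))
E
python3 - <<'E'
from h import *
im=cv2.imread('pics/top0.png')
a=im[155:315,200:400];cv2.imwrite('pics/t1.png',cv2.resize(a,None,fx=4,fy=3.75,interpolation=cv2.INTER_CUBIC) if 0 else cv2.resize(a,None,fx=3.75,fy=3.75,interpolation=cv2.INTER_CUBIC))
a=im[200:330,400:540];b=im[225:310,95:175]
cv2.imwrite('pics/t2.png',cv2.resize(a,None,fx=4,fy=4,interpolation=cv2.INTER_CUBIC))
cv2.imwrite('pics/t3.png',cv2.resize(b,None,fx=6,fy=6,interpolation=cv2.INTER_CUBIC))
st()
E
```

```text
t 0.1 tcp [ 0.1756 -0.5991  0.1942] x [-0.     0.002 -1.   ] jaw z [ 0.281 -0.96  -0.002] yaw(z) -1.286 F [-0.5 -0.9 -0.3] gap 0.998 q [-1.46  0.53  1.43 -0.    1.18 -0.18]
```

```bash
python3 - <<'E'
from h import *
def fit(name,c,L,W,z):
    P=px2w('top',c,z)[:,:2]  # order far-left, far-right, near-right, near-left ; left=+y
    M=np.array([[L,W],[L,-W],[-L,-W],[-L,W]])/2
    pc=P.mean(0);A=P-pc
    th=np.arctan2((M[:,0]*A[:,1]-M[:,1]*A[:,0]).sum(),(M*A).sum());R=np.array([[np.cos(th),-np.sin(th)],[np.sin(th),np.cos(th)]])
    print(name,'c',pc.round(4),'yaw',th.round(4),'res mm',((P-(pc+M@R.T))*1e3).round(1).tolist())
c=lambda l,f,o:[(u/f+o[0],v/f+o[1]) for u,v in l]
fit('pan',c([(30,57),(313,28),(350,472),(58,500)],3.75,(200,155)),.274,.174,.041)
fit('mat',c([(442,206),(676,180),(713,445),(473,474)],3.75,(200,155)),.170,.150,.004)
fit('clean',c([(97,68),(460,62),(493,435),(117,446)],4,(400,200)),.2,.2,.105)
fit('tank',c([(160,122),(410,118),(432,376),(172,384)],4,(400,200)),.14,.14,.105)
fit('hood',c([(120,88),(308,90),(290,323),(100,318)],6,(95,225)),.085,.07,.079)
b=c([(208,103),(93,178),(270,160),(98,240),(218,230)],3.75,(200,155));print('balls',px2w('top',b,.020).round(4))
b=c([(92,126),(150,121),(272,101),(158,181),(213,172)],3.75,(200,155));print('chips',px2w('top',b,.0095).round(4))
print('handle',px2w('top',c([(569,283),(600,283),(597,438),(565,438)],3.75,(200,155)),.096).round(4))
print('back wire ends',px2w('top',c([(510,388),(635,390)],3.75,(200,155)),.04).round(4))
print('tine tips',px2w('top',c([(518,277),(552,279),(625,280)],3.75,(200,155)),.006).round(4))
print('tab',px2w('top',c([(172,447),(207,447),(180,325),(214,328)],6,(95,225)),.074).round(4))
E
```

```text
pan c [0.573  0.1469] yaw 0.0947 res mm [[-1.3, 0.1], [-0.2, -0.6], [0.7, 1.1], [0.7, -0.5]]
mat c [ 0.5388 -0.089 ] yaw 0.1118 res mm [[-1.1, -1.4], [-1.2, 0.9], [1.3, 1.3], [1.0, -0.7]]
clean c [ 0.4774 -0.3332] yaw 0.0166 res mm [[-0.5, 0.2], [-0.2, 0.0], [-0.0, -0.9], [0.7, 0.7]]
tank c [ 0.4781 -0.3333] yaw 0.0141 res mm [[-1.1, -1.6], [-1.0, 1.3], [1.3, 0.2], [0.8, 0.1]]
hood c [0.4894 0.4038] yaw -0.021 res mm [[-0.7, 0.3], [-0.1, -0.5], [0.4, -0.3], [0.4, 0.5]]
balls [[0.6761 0.1389 0.02  ]
 [0.6284 0.2091 0.02  ]
 [0.6394 0.0997 0.02  ]
 [0.5893 0.2048 0.02  ]
 [0.5954 0.131  0.02  ]]
chips [[0.6646 0.2129 0.0095]
 [0.6676 0.1765 0.0095]
 [0.6803 0.1    0.0095]
 [0.6289 0.1704 0.0095]
 [0.6346 0.1361 0.0095]]
handle [[ 0.548  -0.0772  0.096 ]
 [ 0.5479 -0.0947  0.096 ]
 [ 0.4601 -0.0915  0.096 ]
 [ 0.4602 -0.0736  0.096 ]]
back wire ends [[ 0.4951 -0.0459  0.04  ]
 [ 0.4937 -0.1201  0.04  ]]
tine tips [[ 0.5683 -0.0532  0.006 ]
 [ 0.567  -0.0743  0.006 ]
 [ 0.5663 -0.1195  0.006 ]]
tab [[0.4023 0.4128 0.074 ]
 [0.4024 0.3998 0.074 ]
 [0.4461 0.4122 0.074 ]
 [0.4451 0.3994 0.074 ]]
```

Request:
send_rows(
  steps=[
    [[0, 0.165, 0.257, 0, -0.15], [0, 0.33, 0.5145, 0, -0.315], [0, 0.33, 0.5145, 0, -0.315], [0, 0.33, 0.5145, 0, -0.315], [0, 0.33, 0.5145, 0, -0.315], [0, 0.33, 0.5145, 0, -0.315], [0, 0.33, 0.5145, 0, -0.315], [0, 0.33, 0.5145, 0, -0.315]],
  ],
)

```text
t: 1.1
tcp_pos: [0.4463, -0.1771, 0.195]
tool_rot: [0.508, 0.492, -0.508, 0.492]
force: [0.6, -0.4, 0.0]
finger_gap: 1.005
```

Request:
send_rows(
  steps=[
    [[0, 0, 0, 0, 0], [0, 0, 0, 0, 0], [0, 0, 0, 0, 0], [0, 0, 0, 0, 0]],
  ],
)

```text
t: 1.6
tcp_pos: [0.445, -0.1803, 0.1951]
tool_rot: [-0.508, -0.492, 0.508, -0.492]
force: [-0.1, -0.1, 0.5]
finger_gap: 0.998
```

Request:
send_rows(
  steps=[
    [[0, 0.03, 0.048, 0, 0], [0, 0.06, 0.096, 0, 0], [0, 0.06, 0.096, -0.04, 0], [0, 0.06, 0.096, -0.04, 0]],
  ],
)

```text
t: 2.1
tcp_pos: [0.5032, -0.0824, 0.153]
tool_rot: [-0.507, -0.494, 0.509, -0.49]
force: [0.3, 0.1, 0.5]
finger_gap: 1.0
```

```bash
python3 - <<'E'
from h import *
st()
snap('top','a1',(300,150,140,120),5);snap('side','a1s',(230,180,160,120),5);st()
E
```

```text
t 2.1 tcp [ 0.5032 -0.0824  0.153 ] x [-0.006  0.002 -1.   ] jaw z [-0.031 -1.    -0.002] yaw(z) -1.6014 F [0.3 0.1 0.5] gap 1.0 q [-0.38  0.44  1.76 -0.    0.95  1.22]
t 2.2 tcp [ 0.5053 -0.0839  0.1554] x [-0.001  0.    -1.   ] jaw z [-0.032 -0.999 -0.   ] yaw(z) -1.6027 F [ 0.2 -0.6 -0.5] gap 1.003 q [-0.38  0.43  1.75 -0.    0.95  1.22]
```

Request:
send_rows(
  grip_force=60,
  steps=[
    [[0, 0, 0, -0.05, 0], [0, 0, 0, -0.092, 0], [0, 0, 0, -0.092, 0], [1, 0, 0, -0.092, 0], [1, 0, 0, -0.092, 0], [1, 0, 0, -0.092, 0], [1, 0, 0, -0.092, 0], [1, 0, 0, -0.092, 0]],
  ],
)

```text
t: 3.2
tcp_pos: [0.5057, -0.0829, 0.0634]
tool_rot: [0.508, 0.492, -0.507, 0.493]
force: [0.4, -0.1, -0.4]
finger_gap: 0.001
```

```bash
python3 - <<'E'
from h import *
st()
snap('side','a2',(230,160,180,135),4);st()
E
```

```text
t 3.2 tcp [ 0.5057 -0.0829  0.0634] x [ 0. -0. -1.] jaw z [-0.03 -1.    0.  ] yaw(z) -1.6009 F [ 0.4 -0.1 -0.4] gap 0.001 q [-0.38  0.58  1.83 -0.    0.73  1.22]
t 3.25 tcp [ 0.5056 -0.0829  0.0633] x [ 0. -0. -1.] jaw z [-0.03 -1.    0.  ] yaw(z) -1.6008 F [-0.5 -1.2  0.2] gap 0.0 q [-0.38  0.58  1.83 -0.    0.73  1.22]
```

```bash
python3 - <<'E'
from h import *
for nm,p in dict(hfar=(.548,-.086,.096),hnear=(.460,-.0826,.096),tcp=(.5056,-.0829,.0633),tipL=(.5683,-.0532,.006),tipR=(.5663,-.1195,.006)).items():
    u=w2px('side',p)[0];print(nm,u.round(1),'crop a2',((u-[230,160])*4).round(),'a1s',((u-[230,180])*5).round())
E
```

```text
hfar [320.3 207.6] crop a2 [361. 190.] a1s [451. 138.]
hnear [357.7 218.5] crop a2 [511. 234.] a1s [638. 193.]
tcp [337.1 225. ] crop a2 [429. 260.] a1s [536. 225.]
tipL [305.7 245.1] crop a2 [303. 341.] a1s [379. 326.]
tipR [318.1 228.8] crop a2 [352. 275.] a1s [440. 244.]
```

```bash
python3 - <<'E'
from h import *
im=cv2.imread('pics/a2_raw.png')[165:255,290:400]
cv2.imwrite('pics/a2z.png',cv2.resize(im,None,fx=7,fy=6.6,interpolation=cv2.INTER_NEAREST))
snap('top','a2t',(290,140,150,120),5);print(manip.sense()['tau'],manip.sense()['finger_gap'])
E
```

```text
[ 1.65059024e-03 -3.88571656e+01 -9.82764602e+00 -4.29130182e-05
 -2.10198476e-05 -5.31659708e-06] 0.0013387862680579068
```

Request:
send_rows(
  steps=[
    [[1, 0, 0, 0.02, 0], [1, 0, 0, 0.02, 0], [1, 0, 0, 0.02, 0]],
  ],
)

```text
t: 3.68
tcp_pos: [0.5054, -0.0828, 0.0828]
tool_rot: [-0.507, -0.493, 0.508, -0.492]
force: [0.1, -0.7, 0.2]
finger_gap: 0.001
```

```bash
python3 - <<'E'
from h import *
st()
snap('side','a3',(270,150,140,110),5);st()
E
```

```text
t 3.67 tcp [ 0.5054 -0.0828  0.0828] x [-0.  0. -1.] jaw z [-0.03 -1.   -0.  ] yaw(z) -1.601 F [ 0.1 -0.7  0.2] gap 0.001 q [-0.38  0.55  1.82  0.    0.78  1.22]
t 3.73 tcp [ 0.5052 -0.0828  0.0826] x [-0.001  0.    -1.   ] jaw z [-0.03 -1.   -0.  ] yaw(z) -1.601 F [ 0.4 -0.8  0.5] gap -0.002 q [-0.38  0.55  1.82  0.    0.78  1.22]
```

```bash
python3 - <<'E'
from h import *
u=w2px('side',(.5052,-.0828,.0826))[0];print(u,(u-[270,150])*5)
# where line at observed tip px at z=.0826
print(px2w('side',[(337,205)],.0826),px2w('side',[(337,205)],.1))
# scoop now from side: handle top-edge ends, tips
c=lambda l:[(a/5+270,b/5+150) for a,b in l]
print('handle at z.096',px2w('side',c([(265,293),(430,335)]),.096).round(4))
print('handle bottom .072 (near face)',px2w('side',c([(245,335),(420,388)]),.072).round(4))
print('tips z.006',px2w('side',c([(180,482),(200,450),(220,425),(240,400)]),.006).round(4))
print('back corner',px2w('side',c([(325,525)]),.006).round(4))
print('mat corners',px2w('side',c([(152,335),(480,398),(50,520)]),.004).round(4))
E
```

```text
[337.66075933 218.14279898] [338.30379667 340.7139949 ]
[[ 0.52448337 -0.12785519  0.0826    ]] [[ 0.51622986 -0.10493946  0.1       ]]
handle at z.096 [[ 0.541  -0.0849  0.096 ]
 [ 0.465  -0.0862  0.096 ]]
handle bottom .072 (near face) [[ 0.5492 -0.0827  0.072 ]
 [ 0.4654 -0.0792  0.072 ]]
tips z.006 [[ 0.5659 -0.0494  0.006 ]
 [ 0.5668 -0.0738  0.006 ]
 [ 0.5657 -0.0943  0.006 ]
 [ 0.5646 -0.1153  0.006 ]]
back corner [[ 0.495  -0.0494  0.006 ]]
mat corners [[ 0.6254 -0.1466  0.004 ]
 [ 0.4617 -0.1664  0.004 ]
 [ 0.6089 -0.0041  0.004 ]]
```

```bash
python3 - <<'E'
from h import *
for z in (.0826,.1016,.12,.14,.1556,.18,.2):
  u=w2px('side',(.5052,-.0828,z))[0];print(z,u.round(1),((u-[270,150])*5).round())
im=snap('side','a4',(280,90,110,140),1)
cv2.imwrite('pics/a4z.png',cv2.convertScaleAbs(cv2.resize(im,None,fx=5,fy=4.2,interpolation=cv2.INTER_CUBIC),alpha=2.5))
E
```

```text
0.0826 [337.7 218.1] [338. 341.]
0.1016 [338.  211.1] [340. 306.]
0.12 [338.4 204.1] [342. 271.]
0.14 [338.8 196.3] [344. 232.]
0.1556 [339.1 190.1] [346. 201.]
0.18 [339.7 180.2] [348. 151.]
0.2 [340.1 171.7] [351. 109.]
```

Request:
send_rows(
  steps=[
    [[0, 0, 0, 0, 0], [0, 0, 0, 0, 0], [0, 0, 0, 0, 0], [0, 0, 0, -0.03, 0], [0, 0, 0, -0.03, 0]],
  ],
)

```text
t: 4.4
tcp_pos: [0.504, -0.0823, 0.0518]
tool_rot: [-0.507, -0.494, 0.508, -0.491]
force: [0.2, 1.4, -0.2]
finger_gap: 0.995
```

```bash
python3 - <<'E'
from h import *
st()
im=snap('side','a5',(280,110,110,130),1)
cv2.imwrite('pics/a5z.png',cv2.convertScaleAbs(cv2.resize(im,None,fx=5,fy=4.2,interpolation=cv2.INTER_CUBIC),alpha=2.5))
E
```

```text
t 4.4 tcp [ 0.504  -0.0823  0.0518] x [-0.004  0.002 -1.   ] jaw z [-0.03  -1.    -0.002] yaw(z) -1.6011 F [ 0.2  1.4 -0.2] gap 0.995 q [-0.38  0.61  1.84  0.    0.7   1.22]
```

```bash
python3 - <<'E'
from h import *
for z in (.0518,.065,.08,.09,.1):
  print(z,[w2px('side',(.504,-.0823+d,z))[0].round(1) for d in (.043,.05,.057)])
print('now');snap('side','a6');st()
E
```

```text
0.0518 [array([330.2, 240.9]), array([329. , 242.8]), array([327.7, 244.7])]
0.065 [array([330.4, 236.1]), array([329.1, 238. ]), array([327.9, 240. ])]
0.08 [array([330.6, 230.6]), array([329.4, 232.5]), array([328.1, 234.5])]
0.09 [array([330.8, 226.9]), array([329.5, 228.8]), array([328.2, 230.7])]
0.1 [array([330.9, 223.2]), array([329.6, 225.1]), array([328.4, 227. ])]
now
t 4.5 tcp [ 0.5055 -0.0829  0.0532] x [-0.  0. -1.] jaw z [-0.03 -1.   -0.  ] yaw(z) -1.601 F [ 0.2 -0.1 -0.4] gap 1.005 q [-0.38  0.6   1.83 -0.    0.71  1.22]
```

Request:
send_rows(
  steps=[
    [[0, 0, -0.002, -0.025, 0], [0, 0, -0.002, -0.025, 0], [1, 0, -0.002, -0.025, 0], [1, 0, -0.002, -0.025, 0], [1, 0, -0.002, -0.025, 0], [1, 0, -0.002, -0.025, 0]],
  ],
)

```text
t: 5.25
tcp_pos: [0.5058, -0.085, 0.0286]
tool_rot: [0.508, 0.492, -0.507, 0.493]
force: [-0.7, 0.7, 4.0]
finger_gap: 0.227
```

```bash
python3 - <<'E'
from h import *
st()
im=snap('side','a7',(280,110,110,130),1)
cv2.imwrite('pics/a7z.png',cv2.convertScaleAbs(cv2.resize(im,None,fx=5,fy=4.2,interpolation=cv2.INTER_CUBIC),alpha=2.5))
E
```

```text
t 5.25 tcp [ 0.5058 -0.085   0.0286] x [ 0.001 -0.    -1.   ] jaw z [-0.03 -1.    0.  ] yaw(z) -1.6009 F [-0.7  0.7  4. ] gap 0.227 q [-0.38  0.65  1.85 -0.    0.65  1.22]
```

```bash
cat >> h.py <<'E'
PC=np.array([.573,.1469]);PY=.0947
def w2pan(p):
    d=np.array(p)[...,:2]-PC;c,s=np.cos(PY),np.sin(PY);return np.stack([d[...,0]*c+d[...,1]*s,-d[...,0]*s+d[...,1]*c],-1)
def pan2w(p):
    p=np.array(p);c,s=np.cos(PY),np.sin(PY);return PC+np.stack([p[...,0]*c-p[...,1]*s,p[...,0]*s+p[...,1]*c],-1)
def redballs(name='top'):
    im=manip.snapshot(name);h=cv2.cvtColor(im,cv2.COLOR_RGB2HSV);return im,h
E
python3 - <<'E'
from h import *
B=np.array([[0.6761,0.1389],[0.6284,0.2091],[0.6394,0.0997],[0.5893,0.2048],[0.5954,0.131]])
C=np.array([[0.6646,0.2129],[0.6676,0.1765],[0.6803,0.1],[0.6289,0.1704],[0.6346,0.1361]])
print((w2pan(B)*1e3).round(),(w2pan(C)*1e3).round())
for y in(.031,-.031):
  for x in(-.06,.085): print('scoop origin',x,y,'tcp',pan2w((x-.024,y)).round(4))
E
```

```text
[[102. -18.]
 [ 61.  57.]
 [ 62. -53.]
 [ 22.  56.]
 [ 21. -18.]] [[ 97.  57.]
 [ 97.  21.]
 [102. -57.]
 [ 58.  18.]
 [ 60. -17.]]
scoop origin -0.06 0.031 tcp [0.4864 0.1698]
scoop origin 0.085 0.031 tcp [0.6308 0.1835]
scoop origin -0.06 -0.031 tcp [0.4923 0.1081]
scoop origin 0.085 -0.031 tcp [0.6367 0.1218]
```

Request:
send_rows(
  steps=[
    [[1, 0, 0, 0.03, 0], [1, 0, 0, 0.065, 0], [1, -0.004, 0.05, 0.065, 0.04], [1, -0.008, 0.1, 0.065, 0.08], [1, -0.0134, 0.15, 0.065, 0.125], [1, -0.0134, 0.192, 0.065, 0.125], [1, -0.0134, 0.192, 0.065, 0.125], [1, -0.0134, 0.192, 0.065, 0.125]],
  ],
)

```text
t: 6.3
tcp_pos: [0.492, 0.1069, 0.0929]
tool_rot: [0.475, 0.523, -0.476, 0.523]
force: [1.3, 1.1, -1.6]
finger_gap: 0.227
```

```bash
python3 - <<'E'
from h import *
st()
snap('side','b1',(150,160,200,190),3);
E
```

```text
t 6.3 tcp [0.492  0.1069 0.0929] x [-0. -0. -1.] jaw z [ 0.095 -0.995  0.   ] yaw(z) -1.4753 F [ 1.3  1.1 -1.6] gap 0.227 q [-0.01  0.52  1.83 -0.    0.79  1.47]
```

Request:
send_rows(
  steps=[
    [[1, 0, 0, -0.025, 0], [1, 0, 0, -0.05, 0], [1, 0, 0, -0.058, 0], [1, 0, 0, -0.0625, 0], [1, 0, 0, -0.0625, 0], [1, 0, 0, -0.0625, 0]],
  ],
)

```text
t: 7.1
tcp_pos: [0.4928, 0.1069, 0.0312]
tool_rot: [0.476, 0.523, -0.475, 0.523]
force: [0.2, 0.4, -0.7]
finger_gap: 0.224
```

```bash
python3 - <<'E'
from h import *
st()
snap('side','b2',(150,190,200,170),3.5);
E
```

```text
t 7.1 tcp [0.4928 0.1069 0.0312] x [ 0.001 -0.    -1.   ] jaw z [ 0.095 -0.996  0.   ] yaw(z) -1.4761 F [ 0.2  0.4 -0.7] gap 0.224 q [-0.01  0.64  1.87 -0.    0.64  1.47]
```

Request:
send_rows(
  steps=[
    [[1, 0, 0, -0.0015, 0], [1, 0.01, 0.001, -0.0015, 0], [1, 0.02, 0.0019, -0.0015, 0], [1, 0.03, 0.0028, -0.0015, 0], [1, 0.04, 0.0038, -0.0015, 0], [1, 0.05, 0.0047, -0.0015, 0], [1, 0.06, 0.0057, -0.0015, 0], [1, 0.07, 0.0066, -0.0015, 0]],
  ],
)

```text
t: 8.15
tcp_pos: [0.5626, 0.1138, 0.0296]
tool_rot: [0.476, 0.523, -0.476, 0.523]
force: [-2.1, 0.5, 5.7]
finger_gap: 0.227
```

```bash
python3 - <<'E'
from h import *
st()
snap('side','b3',(150,190,200,170),3.5);
E
```

```text
t 8.15 tcp [0.5626 0.1138 0.0296] x [-0. -0. -1.] jaw z [ 0.095 -0.995  0.   ] yaw(z) -1.4758 F [-2.1  0.5  5.7] gap 0.227 q [ 0.    0.7   1.69 -0.    0.76  1.48]
```

Request:
send_rows(
  steps=[
    [[1, 0.01, 0.001, 0, 0], [1, 0.02, 0.0019, 0, 0], [1, 0.03, 0.0028, 0, 0], [1, 0.04, 0.0038, 0, 0], [1, 0.05, 0.0047, 0, 0], [1, 0.06, 0.0057, 0, 0], [1, 0.065, 0.0062, 0, 0], [1, 0.065, 0.0062, 0, 0]],
  ],
)

```text
t: 9.2
tcp_pos: [0.6277, 0.1199, 0.0296]
tool_rot: [0.476, 0.523, -0.476, 0.523]
force: [-1.0, 0.3, 4.4]
finger_gap: 0.218
```

```bash
python3 - <<'E'
from h import *
st()
snap('side','b4',(150,190,200,170),3.5);
snap('top','b4t',(190,140,130,160),3.7);
E
```

```text
t 9.2 tcp [0.6277 0.1199 0.0296] x [ 0.001 -0.    -1.   ] jaw z [ 0.095 -0.995  0.   ] yaw(z) -1.4758 F [-1.   0.3  4.4] gap 0.218 q [ 0.01  0.76  1.52 -0.    0.87  1.49]
```

Request:
send_rows(
  steps=[
    [[1, 0.004, 0.0004, 0, 0], [1, 0.007, 0.0007, 0, 0], [1, 0.007, 0.0007, 0, 0]],
  ],
)

```text
t: 9.68
tcp_pos: [0.6345, 0.1206, 0.0296]
tool_rot: [0.476, 0.523, -0.476, 0.523]
force: [-0.9, 0.1, 5.3]
finger_gap: 0.221
```

```bash
python3 - <<'E'
from h import *
st()
snap('side','b5',(190,210,110,90),7);
E
```

```text
t 9.68 tcp [0.6345 0.1206 0.0296] x [ 0. -0. -1.] jaw z [ 0.095 -0.996  0.   ] yaw(z) -1.4759 F [-0.9  0.1  5.3] gap 0.221 q [ 0.02  0.76  1.5  -0.    0.88  1.49]
```

Request:
send_rows(
  steps=[
    [[1, 0.003, 0.0003, 0, 0], [1, 0.003, 0.0003, 0, 0]],
  ],
)

```text
t: 9.98
tcp_pos: [0.637, 0.1209, 0.0296]
tool_rot: [0.476, 0.523, -0.476, 0.523]
force: [-3.1, 0.1, 7.4]
finger_gap: 0.226
```

```bash
python3 - <<'E'
from h import *
st()
E
```

```text
t 9.97 tcp [0.637  0.1209 0.0296] x [-0.001 -0.    -1.   ] jaw z [ 0.095 -0.995  0.   ] yaw(z) -1.4758 F [-3.1  0.1  7.4] gap 0.226 q [ 0.02  0.77  1.49 -0.    0.89  1.49]
```

Request:
send_rows(
  grip_force=90,
  steps=[
    [[1, 0, 0, 0, 0], [1, 0, 0, 0.004, 0], [1, 0, 0, 0.01, 0], [1, 0, 0, 0.016, 0], [1, 0, 0, 0.022, 0], [1, 0, 0, 0.026, 0], [1, 0, 0, 0.026, 0]],
  ],
)

```text
t: 10.85
tcp_pos: [0.637, 0.1208, 0.0555]
tool_rot: [0.476, 0.523, -0.476, 0.523]
force: [-1.1, -0.6, -2.9]
finger_gap: 0.222
```

```bash
python3 - <<'E'
from h import *
st()
snap('side','b6',(190,200,110,90),7);
E
```

```text
t 10.85 tcp [0.637  0.1208 0.0555] x [-0. -0. -1.] jaw z [ 0.095 -0.996  0.   ] yaw(z) -1.476 F [-1.1 -0.6 -2.9] gap 0.222 q [ 0.02  0.73  1.48 -0.    0.93  1.49]
```

Request:
send_rows(
  steps=[
    [[1, -0.001, 0, 0.004, 0], [1, -0.001, 0, 0.008, 0], [1, -0.001, 0, 0.012, 0], [1, -0.001, 0, 0.015, 0], [1, -0.001, 0, 0.0165, 0], [1, -0.001, 0, 0.0165, 0]],
  ],
)

```text
t: 11.65
tcp_pos: [0.6363, 0.1209, 0.0718]
tool_rot: [0.476, 0.523, -0.476, 0.523]
force: [-0.3, 0.5, -2.2]
finger_gap: 0.22
```

```bash
python3 - <<'E'
from h import *
st()
snap('side','b7',(180,190,120,100),6.5);
E
```

```text
t 11.65 tcp [0.6363 0.1209 0.0718] x [ 0.  0. -1.] jaw z [ 0.095 -0.996  0.   ] yaw(z) -1.476 F [-0.3  0.5 -2.2] gap 0.22 q [0.02 0.71 1.47 0.   0.96 1.49]
```

Request:
send_rows(
  steps=[
    [[1, 0.003, 0.0003, 0, 0], [1, 0.006, 0.0006, 0, 0], [1, 0.009, 0.0009, 0, 0], [1, 0.009, 0.0009, -0.004, 0], [1, 0.009, 0.0009, -0.008, 0], [1, 0.009, 0.0009, -0.012, 0], [1, 0.009, 0.0009, -0.014, 0], [1, 0.009, 0.0009, -0.014, 0]],
  ],
)

```text
t: 12.7
tcp_pos: [0.6462, 0.1219, 0.0633]
tool_rot: [0.477, 0.522, -0.475, 0.524]
force: [-9.8, -1.5, 24.5]
finger_gap: 0.221
```

```bash
python3 - <<'E'
from h import *
st()
snap('side','b8',(180,190,120,100),6.5);
E
```

```text
t 12.7 tcp [0.6462 0.1219 0.0633] x [ 0.004 -0.    -1.   ] jaw z [ 0.095 -0.995  0.001] yaw(z) -1.4755 F [-9.8 -1.5 24.5] gap 0.221 q [ 0.02  0.73  1.45 -0.    0.96  1.49]
```

Request:
send_rows(
  grip_force=45,
  steps=[
    [[1, 0, 0, 0, 0], [1, 0, 0, 0, 0], [1, 0, 0, 0, 0]],
  ],
)

```text
t: 13.12
tcp_pos: [0.6464, 0.1219, 0.0633]
tool_rot: [0.477, 0.522, -0.475, 0.525]
force: [-8.6, -0.6, 23.9]
finger_gap: 0.22
```

```bash
python3 - <<'E'
from h import *
st()
snap('side','b9',(180,190,120,100),6.5);
E
```

```text
t 13.12 tcp [0.6464 0.1219 0.0633] x [ 0.005 -0.    -1.   ] jaw z [ 0.095 -0.995  0.001] yaw(z) -1.4754 F [-8.6 -0.6 23.9] gap 0.22 q [ 0.02  0.73  1.45 -0.    0.96  1.49]
```

Request:
send_rows(
  grip_force=20,
  steps=[
    [[1, 0, 0, 0, 0], [1, 0, 0, 0, 0], [1, 0, 0, 0, 0]],
  ],
)

```text
t: 13.55
tcp_pos: [0.6463, 0.1219, 0.0633]
tool_rot: [0.477, 0.522, -0.475, 0.525]
force: [-9.7, -0.5, 24.7]
finger_gap: 0.217
```

```bash
python3 - <<'E'
from h import *
st()
snap('side','b10',(180,190,120,100),6.5);
E
```

```text
t 13.55 tcp [0.6463 0.1219 0.0633] x [ 0.005 -0.    -1.   ] jaw z [ 0.095 -0.995  0.001] yaw(z) -1.4754 F [-9.7 -0.5 24.7] gap 0.217 q [ 0.02  0.73  1.45 -0.    0.96  1.49]
```

Request:
send_rows(
  steps=[
    [[1, -0.002, -0.0002, 0, 0], [1, -0.004, -0.0004, 0, 0], [1, -0.006, -0.0006, 0, 0], [1, -0.006, -0.0006, 0, 0]],
  ],
)

```text
t: 14.1
tcp_pos: [0.6457, 0.1217, 0.0626]
tool_rot: [0.48, 0.519, -0.472, 0.527]
force: [0.8, 0.6, 13.3]
finger_gap: 0.219
```

```bash
python3 - <<'E'
from h import *
st()
snap('side','b11',(180,190,120,100),6.5);
E
```

```text
t 14.1 tcp [0.6457 0.1217 0.0626] x [ 0.016  0.001 -1.   ] jaw z [ 0.095 -0.996  0.   ] yaw(z) -1.476 F [ 0.8  0.6 13.3] gap 0.219 q [0.02 0.72 1.47 0.   0.94 1.49]
```

Request:
send_rows(
  grip_force=60,
  steps=[
    [[1, 0.003, 0.0003, 0, 0], [1, 0.006, 0.0006, 0.004, 0], [1, 0.006, 0.0006, 0.008, 0], [1, 0.006, 0.0006, 0.012, 0], [1, 0.006, 0.0006, 0.016, 0], [1, 0.006, 0.0006, 0.019, 0], [1, 0.006, 0.0006, 0.02, 0]],
  ],
)

```text
t: 15.02
tcp_pos: [0.6452, 0.1217, 0.0777]
tool_rot: [0.476, 0.523, -0.476, 0.523]
force: [-0.2, 0.2, -2.6]
finger_gap: 0.222
```

```bash
python3 - <<'E'
from h import *
st()
snap('side','b12',(180,180,120,100),6.5);
E
```

```text
t 15.03 tcp [0.6452 0.1217 0.0777] x [ 0.  0. -1.] jaw z [ 0.095 -0.996 -0.   ] yaw(z) -1.4761 F [-0.2  0.2 -2.6] gap 0.222 q [0.02 0.71 1.44 0.   0.99 1.49]
```

Request:
send_rows(
  steps=[
    [[1, 0, 0, 0.008, 0], [1, 0, 0, 0.02, 0], [1, 0, -0.008, 0.035, 0], [1, -0.003, -0.024, 0.05, 0], [1, -0.008, -0.045, 0.063, -0.01], [1, -0.015, -0.07, 0.072, -0.02], [1, -0.024, -0.095, 0.072, -0.03], [1, -0.033, -0.12, 0.072, -0.03]],
  ],
)

```text
t: 16.08
tcp_pos: [0.6114, -0.0006, 0.1506]
tool_rot: [0.484, 0.515, -0.484, 0.516]
force: [-0.7, 0.1, -1.7]
finger_gap: 0.218
```

```bash
python3 - <<'E'
from h import *
st()
snap('side','c1',(180,120,200,200),3);
E
```

```text
t 16.07 tcp [ 6.114e-01 -6.000e-04  1.506e-01] x [ 0.001 -0.001 -1.   ] jaw z [ 0.063 -0.998  0.001] yaw(z) -1.5075 F [-0.7  0.1 -1.7] gap 0.218 q [-0.18  0.56  1.51 -0.    1.07  1.32]
```

Request:
send_rows(
  steps=[
    [[1, -0.009, -0.025, 0, 0], [1, -0.018, -0.05, 0, -0.01], [1, -0.028, -0.078, 0, -0.02], [1, -0.038, -0.106, 0, -0.03], [1, -0.048, -0.134, 0, -0.04], [1, -0.058, -0.162, 0, -0.05], [1, -0.068, -0.19, 0, -0.05], [1, -0.078, -0.215, 0, -0.05]],
  ],
)

```text
t: 17.12
tcp_pos: [0.533, -0.2154, 0.1503]
tool_rot: [0.497, 0.503, -0.497, 0.503]
force: [0.7, 0.4, -1.5]
finger_gap: 0.221
```

Request:
send_rows(
  steps=[
    [[1, -0.01, -0.028, 0, 0], [1, -0.02, -0.055, 0, 0], [1, -0.03, -0.08, 0, 0], [1, -0.04, -0.1, 0, 0], [1, -0.05, -0.112, 0, 0], [1, -0.057, -0.117, 0, 0], [1, -0.058, -0.117, 0, 0]],
  ],
)

```text
t: 18.0
tcp_pos: [0.4754, -0.3301, 0.1497]
tool_rot: [0.497, 0.504, -0.496, 0.503]
force: [-0.9, 0.2, -2.2]
finger_gap: 0.219
```

```bash
python3 - <<'E'
from h import *
st()
snap('side','c2',(270,60,180,160),4);
E
```

```text
t 18.0 tcp [ 0.4754 -0.3301  0.1497] x [-0.     0.001 -1.   ] jaw z [ 0.014 -1.    -0.001] yaw(z) -1.557 F [-0.9  0.2 -2.2] gap 0.219 q [-0.8   0.52  1.6   0.    1.02  0.76]
```

Request:
send_rows(
  grip_force=40,
  steps=[
    [[1, 0, -0.003, -0.015, 0], [1, 0, -0.003, -0.032, 0], [1, 0, -0.003, -0.046, 0], [1, 0, -0.003, -0.055, 0], [1, 0, -0.003, -0.055, 0], [1, 0.005, -0.003, -0.055, 0], [1, 0.01, -0.003, -0.055, 0], [1, 0.012, -0.003, -0.055, 0]],
  ],
)

```text
t: 19.05
tcp_pos: [0.485, -0.3331, 0.0948]
tool_rot: [0.494, 0.506, -0.497, 0.502]
force: [-9.4, -1.6, 2.2]
finger_gap: 0.218
```

```bash
python3 - <<'E'
from h import *
st()
snap('side','c3',(290,80,160,140),4.5);
E
```

```text
t 19.05 tcp [ 0.485  -0.3331  0.0948] x [-0.008  0.001 -1.   ] jaw z [ 0.017 -1.    -0.001] yaw(z) -1.5538 F [-9.4 -1.6  2.2] gap 0.218 q [-0.79  0.61  1.61 -0.01  0.93  0.77]
```

Request:
send_rows(
  grip_force=30,
  steps=[
    [[1, 0.005, 0, 0.003, 0], [1, 0.01, 0, 0.006, 0], [1, 0.015, 0, 0.01, 0], [1, 0.02, 0, 0.014, 0], [1, 0.02, 0, 0.014, 0]],
  ],
)

```text
t: 19.73
tcp_pos: [0.5047, -0.3317, 0.1081]
tool_rot: [0.495, 0.507, -0.497, 0.501]
force: [-6.6, 0.1, -0.6]
finger_gap: 0.219
```

```bash
python3 - <<'E'
from h import *
st()
snap('side','c4',(290,80,160,140),4.5);
E
```

```text
t 19.73 tcp [ 0.5047 -0.3317  0.1081] x [-0.008  0.004 -1.   ] jaw z [ 0.016 -1.    -0.004] yaw(z) -1.5544 F [-6.6  0.1 -0.6] gap 0.219 q [-0.76  0.61  1.56 -0.    0.98  0.79]
```

Request:
send_rows(
  steps=[
    [[1, 0.005, 0, 0.003, 0], [1, 0.01, 0, 0.006, 0], [1, 0.015, 0, 0.009, 0], [1, 0.015, 0, 0.009, 0]],
  ],
)

```text
t: 20.27
tcp_pos: [0.5191, -0.3314, 0.1167]
tool_rot: [0.494, 0.508, -0.497, 0.501]
force: [-6.5, -0.4, -1.5]
finger_gap: 0.219
```

```bash
python3 - <<'E'
from h import *
st()
snap('side','c5',(290,80,160,140),4.5);
E
```

```text
t 20.27 tcp [ 0.5191 -0.3314  0.1167] x [-0.01   0.004 -1.   ] jaw z [ 0.017 -1.    -0.004] yaw(z) -1.5542 F [-6.5 -0.4 -1.5] gap 0.219 q [-0.75  0.61  1.52 -0.    1.02  0.81]
```

Request:
send_rows(
  steps=[
    [[1, -0.015, 0, 0, 0], [1, -0.03, 0, 0, 0], [1, -0.045, 0, 0, 0], [1, -0.05, 0, 0, 0], [1, -0.05, 0, 0, 0]],
  ],
)

```text
t: 20.95
tcp_pos: [0.4731, -0.3337, 0.118]
tool_rot: [0.497, 0.503, -0.496, 0.504]
force: [0.9, 0.3, -0.9]
finger_gap: 0.22
```

```bash
python3 - <<'E'
from h import *
st()
snap('side','c6',(290,80,160,140),4.5);
E
```

```text
t 20.95 tcp [ 0.4731 -0.3337  0.118 ] x [ 0.001 -0.001 -1.   ] jaw z [ 0.014 -1.     0.001] yaw(z) -1.5569 F [ 0.9  0.3 -0.9] gap 0.22 q [-0.81  0.56  1.62  0.    0.95  0.75]
```

Request:
send_rows(
  steps=[
    [[1, 0, 0, 0.025, 0], [1, 0, 0, 0.05, 0], [1, 0.006, 0.055, 0.05, 0.01], [1, 0.012, 0.11, 0.05, 0.02], [1, 0.018, 0.165, 0.05, 0.03], [1, 0.024, 0.22, 0.05, 0.04], [1, 0.03, 0.275, 0.05, 0.06], [1, 0.036, 0.33, 0.05, 0.08]],
  ],
)

```text
t: 22.0
tcp_pos: [0.5102, -0.0013, 0.1679]
tool_rot: [0.476, 0.523, -0.475, 0.524]
force: [0.7, 0.5, -0.9]
finger_gap: 0.218
```

```bash
python3 - <<'E'
from h import *
st()
snap('side','d0s',(100,60,380,330),2);
im=snap('top','d0',(190,140,350,180),2.2)
E
```

```text
t 22.0 tcp [ 0.5102 -0.0013  0.1679] x [ 0.002 -0.    -1.   ] jaw z [ 0.096 -0.995  0.   ] yaw(z) -1.4751 F [ 0.7  0.5 -0.9] gap 0.218 q [-0.22  0.41  1.75  0.    0.98  1.25]
```

Request:
send_rows(
  steps=[
    [[1, 0.008, 0.055, 0, 0], [1, 0.016, 0.11, 0, 0], [1, 0.022, 0.16, 0, 0], [1, 0.0242, 0.177, 0, 0], [1, 0.0242, 0.177, -0.045, 0], [1, 0.0242, 0.177, -0.085, 0], [1, 0.0242, 0.177, -0.105, 0], [1, 0.0242, 0.177, -0.105, 0]],
  ],
)

```text
t: 23.1
tcp_pos: [0.5324, 0.1726, 0.061]
tool_rot: [0.475, 0.524, -0.477, 0.522]
force: [-0.2, -0.2, -1.9]
finger_gap: 0.218
```

```bash
python3 - <<'E'
from h import *
st()
snap('side','d1',(150,190,200,170),3.5);
E
```

```text
t 23.1 tcp [0.5324 0.1726 0.061 ] x [-0.004 -0.001 -1.   ] jaw z [ 0.094 -0.996  0.   ] yaw(z) -1.4769 F [-0.2 -0.2 -1.9] gap 0.218 q [ 0.11  0.63  1.71 -0.    0.81  1.59]
```

Request:
send_rows(
  grip_force=25,
  steps=[
    [[1, 0, 0, -0.01, 0], [1, -0.004, 0, -0.014, 0], [1, -0.012, -0.001, -0.019, 0], [1, -0.02, -0.002, -0.024, 0], [1, -0.03, -0.003, -0.029, 0], [1, -0.038, -0.0036, -0.0325, 0], [1, -0.04, -0.0038, -0.0345, 0], [1, -0.04, -0.0038, -0.0345, 0]],
  ],
)

```text
t: 24.15
tcp_pos: [0.496, 0.1704, 0.0308]
tool_rot: [0.478, 0.521, -0.474, 0.525]
force: [0.0, -0.5, 12.6]
finger_gap: 0.221
```

```bash
python3 - <<'E'
from h import *
st()
snap('side','d2',(150,190,200,170),3.5);
E
```

```text
t 24.15 tcp [0.496  0.1704 0.0308] x [ 0.008  0.001 -1.   ] jaw z [ 0.095 -0.995 -0.   ] yaw(z) -1.4755 F [ 0.  -0.5 12.6] gap 0.221 q [ 0.12  0.65  1.82 -0.    0.66  1.59]
```

Request:
send_rows(
  steps=[
    [[1, 0, 0, -0.002, 0], [1, 0, 0, -0.003, 0], [1, 0, 0, -0.003, 0], [1, 0, 0, 0, 0], [1, 0, 0, 0.0005, 0]],
  ],
)

```text
t: 24.82
tcp_pos: [0.4934, 0.1701, 0.0295]
tool_rot: [0.476, 0.523, -0.475, 0.523]
force: [-1.1, -0.1, 6.3]
finger_gap: 0.219
```

```bash
python3 - <<'E'
from h import *
st()
E
```

```text
t 24.82 tcp [0.4934 0.1701 0.0295] x [ 0.001  0.    -1.   ] jaw z [ 0.095 -0.995 -0.   ] yaw(z) -1.4758 F [-1.1 -0.1  6.3] gap 0.219 q [0.12 0.65 1.82 0.   0.66 1.59]
```

Level again (same height and force as pass one). Push forward along the left lane.

Request:
send_rows(
  grip_force=60,
  steps=[
    [[1, 0.004, 0.0004, 0, 0], [1, 0.014, 0.0013, 0, 0], [1, 0.024, 0.0023, 0, 0], [1, 0.034, 0.0032, 0, 0], [1, 0.044, 0.0042, 0, 0], [1, 0.054, 0.0051, 0, 0], [1, 0.064, 0.0061, 0, 0], [1, 0.074, 0.007, 0, 0]],
  ],
)

```text
t: 25.82
tcp_pos: [0.5663, 0.1771, 0.0296]
tool_rot: [0.475, 0.524, -0.476, 0.523]
force: [-4.6, -0.7, 12.8]
finger_gap: 0.22
```

Request:
send_rows(
  steps=[
    [[1, 0.01, 0.001, 0, 0], [1, 0.02, 0.0019, 0, 0], [1, 0.03, 0.0028, 0, 0], [1, 0.04, 0.0038, 0, 0], [1, 0.05, 0.0047, 0, 0], [1, 0.055, 0.0052, 0, 0], [1, 0.055, 0.0052, 0, 0]],
  ],
)

```text
t: 26.7
tcp_pos: [0.6227, 0.1824, 0.0295]
tool_rot: [0.476, 0.523, -0.475, 0.523]
force: [-2.5, 0.3, 7.8]
finger_gap: 0.22
```

```bash
python3 - <<'E'
from h import *
st()
snap('side','d3',(170,190,150,140),4.5);
E
```

```text
t 26.7 tcp [0.6227 0.1824 0.0295] x [ 0.001  0.    -1.   ] jaw z [ 0.095 -0.995 -0.   ] yaw(z) -1.4757 F [-2.5  0.3  7.8] gap 0.22 q [0.11 0.77 1.49 0.   0.89 1.59]
```

Request:
send_rows(
  steps=[
    [[1, 0.004, 0.0004, 0, 0], [1, 0.0075, 0.0007, 0, 0], [1, 0.0085, 0.0008, 0, 0], [1, 0.0085, 0.0008, 0, 0]],
  ],
)

```text
t: 27.25
tcp_pos: [0.6246, 0.1828, 0.0303]
tool_rot: [0.472, 0.526, -0.479, 0.52]
force: [-12.9, -1.0, 21.4]
finger_gap: 0.223
```

```bash
python3 - <<'E'
from h import *
st()
snap('side','d4',(170,190,150,140),4.5);
E
```

```text
t 27.25 tcp [0.6246 0.1828 0.0303] x [-0.012 -0.001 -1.   ] jaw z [ 0.095 -0.995  0.   ] yaw(z) -1.4755 F [-12.9  -1.   21.4] gap 0.223 q [0.11 0.77 1.47 0.   0.91 1.59]
```

Request:
send_rows(
  grip_force=90,
  steps=[
    [[1, -0.005, -0.0005, 0, 0], [1, -0.0085, -0.0008, 0, 0], [1, -0.0085, -0.0008, 0.004, 0], [1, -0.0085, -0.0008, 0.008, 0], [1, -0.0085, -0.0008, 0.013, 0], [1, -0.0085, -0.0008, 0.018, 0], [1, -0.0085, -0.0008, 0.022, 0], [1, -0.0085, -0.0008, 0.022, 0]],
  ],
)

```text
t: 28.3
tcp_pos: [0.6227, 0.1822, 0.0511]
tool_rot: [0.476, 0.523, -0.475, 0.523]
force: [0.6, -0.1, -1.2]
finger_gap: 0.218
```

```bash
python3 - <<'E'
from h import *
st()
snap('side','d5',(170,190,150,140),4.5);
E
```

```text
t 28.3 tcp [0.6227 0.1822 0.0511] x [ 0.001  0.    -1.   ] jaw z [ 0.095 -0.996 -0.   ] yaw(z) -1.476 F [ 0.6 -0.1 -1.2] gap 0.218 q [0.11 0.73 1.48 0.   0.93 1.59]
```

Request:
send_rows(
  steps=[
    [[1, 0.002, 0.0002, 0, 0], [1, 0.004, 0.0004, 0, 0], [1, 0.006, 0.0006, 0, 0], [1, 0.008, 0.0008, 0, 0], [1, 0.008, 0.0008, 0, 0]],
  ],
)

```text
t: 28.98
tcp_pos: [0.6306, 0.183, 0.0506]
tool_rot: [0.476, 0.523, -0.476, 0.523]
force: [-0.7, -0.1, -0.5]
finger_gap: 0.221
```

```bash
python3 - <<'E'
from h import *
st()
snap('side','d6',(170,190,150,140),4.5);
E
```

```text
t 28.98 tcp [0.6306 0.183  0.0506] x [ 0.  0. -1.] jaw z [ 0.095 -0.996 -0.   ] yaw(z) -1.4761 F [-0.7 -0.1 -0.5] gap 0.221 q [0.11 0.74 1.46 0.   0.94 1.59]
```

Request:
send_rows(
  steps=[
    [[1, 0, 0, 0.004, 0], [1, 0, 0, 0.008, 0], [1, 0, 0, 0.012, 0], [1, 0, 0, 0.016, 0], [1, 0, 0, 0.0195, 0], [1, 0, 0, 0.0205, 0], [1, 0, 0, 0.0205, 0]],
  ],
)

```text
t: 29.9
tcp_pos: [0.6304, 0.183, 0.0711]
tool_rot: [0.476, 0.523, -0.476, 0.523]
force: [-0.9, 0.2, -1.1]
finger_gap: 0.216
```

```bash
python3 - <<'E'
from h import *
st()
snap('side','d7',(170,190,150,140),4.5);
E
```

```text
t 29.9 tcp [0.6304 0.183  0.0711] x [ 0. -0. -1.] jaw z [ 0.095 -0.996  0.   ] yaw(z) -1.476 F [-0.9  0.2 -1.1] gap 0.216 q [ 0.11  0.72  1.45 -0.    0.98  1.59]
```

```bash
python3 - <<'E'
from h import *
for z in(.058,.062):print(w2pan(px2w('side',[(100/4.5+170,455/4.5+190),(181/4.5+170,473/4.5+190)],z)).round(4))
st()
snap('side','d8',(170,190,150,140),4.5);
E
```

```text
[[0.1142 0.0518]
 [0.0775 0.05  ]]
[[0.1116 0.055 ]
 [0.0751 0.0532]]
t 29.95 tcp [0.6303 0.183  0.071 ] x [-0. -0. -1.] jaw z [ 0.095 -0.996  0.   ] yaw(z) -1.476 F [-0.2  0.9 -1.5] gap 0.219 q [ 0.11  0.72  1.45 -0.    0.98  1.59]
```

Request:
send_rows(
  grip_force=40,
  steps=[
    [[1, 0.003, 0.0003, 0, 0], [1, 0.006, 0.0006, 0, 0], [1, 0.009, 0.0009, -0.001, 0], [1, 0.009, 0.0009, -0.005, 0], [1, 0.008, 0.0008, -0.008, 0], [1, 0.006, 0.0006, -0.011, 0], [1, 0.004, 0.0004, -0.013, 0], [1, 0.004, 0.0004, -0.013, 0]],
  ],
)

```text
t: 31.0
tcp_pos: [0.6379, 0.1838, 0.0629]
tool_rot: [0.478, 0.521, -0.473, 0.525]
force: [-3.7, 0.2, 15.8]
finger_gap: 0.22
```

```bash
python3 - <<'E'
from h import *
st()
snap('side','d9',(170,190,150,140),4.5);
E
```

```text
t 31.0 tcp [0.6379 0.1838 0.0629] x [ 0.009  0.001 -1.   ] jaw z [ 0.095 -0.995 -0.   ] yaw(z) -1.4757 F [-3.7  0.2 15.8] gap 0.22 q [ 0.11  0.73  1.44 -0.    0.96  1.59]
```

Request:
send_rows(
  grip_force=20,
  steps=[
    [[1, -0.001, 0, -0.001, 0], [1, -0.002, -0.0002, -0.003, 0], [1, -0.003, -0.0003, -0.005, 0], [1, -0.004, -0.0004, -0.007, 0], [1, -0.004, -0.0004, -0.007, 0]],
  ],
)

```text
t: 31.68
tcp_pos: [0.6313, 0.1832, 0.056]
tool_rot: [0.477, 0.522, -0.475, 0.524]
force: [-8.0, -1.7, 20.2]
finger_gap: 0.218
```

```bash
python3 - <<'E'
from h import *
st()
snap('side','d10',(170,190,150,140),4.5);
E
```

```text
t 31.68 tcp [0.6313 0.1832 0.056 ] x [ 0.004  0.    -1.   ] jaw z [ 0.095 -0.995  0.   ] yaw(z) -1.4757 F [-8.  -1.7 20.2] gap 0.218 q [ 0.11  0.74  1.46 -0.    0.94  1.59]
```

```bash
python3 - <<'E'
from h import *
for z in(.056,.06,.066,.072):print(z,w2pan(px2w('side',[(92/4.5+170,463/4.5+190)],z)).round(4))
print('rim far inner/outer edge px',[((w2px('side',[*pan2w((x,.052)),.041])[0]-[170,190])*4.5).round() for x in (.125,.137)])
im=cv2.imread('pics/d10_raw.png')[270:320,170:240];cv2.imwrite('pics/d10z.png',cv2.resize(im,None,fx=10,fy=10,interpolation=cv2.INTER_CUBIC))
E
```

```text
0.056 [[0.1163 0.0554]]
0.06 [[0.1137 0.0585]]
0.066 [[0.1099 0.0631]]
0.072 [[0.1061 0.0678]]
rim far inner/outer edge px [array([ 84., 477.]), array([ 59., 470.])]
```

Request:
send_rows(
  grip_force=60,
  steps=[
    [[1, 0, 0, 0, 0], [1, 0.002, 0.0002, 0.005, 0], [1, 0.004, 0.0004, 0.009, 0], [1, 0.006, 0.0006, 0.013, 0], [1, 0.008, 0.0008, 0.017, 0], [1, 0.008, 0.0008, 0.018, 0]],
  ],
)

```text
t: 32.48
tcp_pos: [0.6387, 0.1838, 0.069]
tool_rot: [0.476, 0.523, -0.476, 0.523]
force: [0.9, -0.7, -1.8]
finger_gap: 0.219
```

```bash
python3 - <<'E'
from h import *
st()
snap('side','d11',(170,180,150,140),4.5);
im=cv2.imread('pics/d11_raw.png')[250:320,160:250];cv2.imwrite('pics/d11z.png',cv2.resize(im,None,fx=8,fy=8,interpolation=cv2.INTER_CUBIC))
E
```

```text
t 32.48 tcp [0.6387 0.1838 0.069 ] x [ 0.  0. -1.] jaw z [ 0.095 -0.996 -0.   ] yaw(z) -1.4761 F [ 0.9 -0.7 -1.8] gap 0.219 q [0.11 0.73 1.43 0.   0.99 1.59]
```

Request:
send_rows(
  steps=[
    [[1, 0, 0, 0.006, 0], [1, 0, 0, 0.018, 0], [1, 0, -0.003, 0.034, 0], [1, 0, -0.01, 0.05, 0], [1, -0.002, -0.021, 0.064, 0], [1, -0.006, -0.036, 0.075, 0], [1, -0.011, -0.055, 0.081, 0], [1, -0.017, -0.075, 0.082, 0]],
  ],
)

```text
t: 33.52
tcp_pos: [0.621, 0.1071, 0.1515]
tool_rot: [0.476, 0.523, -0.476, 0.523]
force: [-0.5, -0.1, -1.7]
finger_gap: 0.22
```

```bash
python3 - <<'E'
from h import *
st()
snap('side','d12',(150,140,200,200),3);
E
```

```text
t 33.52 tcp [0.621  0.1071 0.1515] x [ 0. -0. -1.] jaw z [ 0.094 -0.996  0.   ] yaw(z) -1.4764 F [-0.5 -0.1 -1.7] gap 0.22 q [-0.01  0.58  1.46 -0.    1.1   1.47]
```

Request:
send_rows(
  steps=[
    [[1, -0.006, -0.02, 0, 0], [1, -0.012, -0.04, 0, -0.01], [1, -0.019, -0.062, 0, -0.02], [1, -0.026, -0.084, 0, -0.03], [1, -0.033, -0.106, 0, -0.04], [1, -0.04, -0.128, 0, -0.05], [1, -0.047, -0.15, 0, -0.05], [1, -0.054, -0.172, 0, -0.05]],
  ],
)

```text
t: 34.58
tcp_pos: [0.5665, -0.0647, 0.1509]
tool_rot: [0.489, 0.511, -0.489, 0.511]
force: [-0.3, -0.5, -1.1]
finger_gap: 0.216
```

Request:
send_rows(
  steps=[
    [[1, -0.007, -0.022, 0, 0], [1, -0.014, -0.044, 0, 0], [1, -0.021, -0.066, 0, -0.01], [1, -0.028, -0.088, 0, -0.02], [1, -0.035, -0.11, 0, -0.03], [1, -0.042, -0.132, 0, -0.03], [1, -0.049, -0.154, 0, -0.03], [1, -0.056, -0.176, 0, -0.03]],
  ],
)

```text
t: 35.58
tcp_pos: [0.5103, -0.2405, 0.1509]
tool_rot: [0.496, 0.504, -0.497, 0.503]
force: [0.5, -0.1, -2.0]
finger_gap: 0.221
```

```bash
python3 - <<'E'
from h import *
st()
snap('side','d13',(250,60,200,180),4);
E
```

```text
t 35.58 tcp [ 0.5103 -0.2405  0.1509] x [-0.001  0.    -1.   ] jaw z [ 0.014 -1.    -0.   ] yaw(z) -1.5566 F [ 0.5 -0.1 -2. ] gap 0.221 q [-0.64  0.5   1.63 -0.    1.01  0.92]
```

Request:
send_rows(
  steps=[
    [[1, -0.008, -0.02, 0, 0], [1, -0.016, -0.04, 0, 0], [1, -0.024, -0.058, 0, 0], [1, -0.032, -0.074, 0, 0], [1, -0.039, -0.086, 0, 0], [1, -0.044, -0.092, 0, 0], [1, -0.0455, -0.093, 0, 0], [1, -0.0455, -0.093, 0, 0]],
  ],
)

```text
t: 36.62
tcp_pos: [0.4658, -0.3317, 0.1511]
tool_rot: [0.496, 0.504, -0.496, 0.504]
force: [-0.8, 1.5, -1.9]
finger_gap: 0.216
```

```bash
python3 - <<'E'
from h import *
st()
snap('side','d14',(250,60,200,180),4);
E
```

```text
t 36.62 tcp [ 0.4658 -0.3317  0.1511] x [-0.     0.001 -1.   ] jaw z [ 0.015 -1.    -0.001] yaw(z) -1.5558 F [-0.8  1.5 -1.9] gap 0.216 q [-0.81  0.51  1.61  0.    1.02  0.74]
```

Request:
send_rows(
  grip_force=30,
  steps=[
    [[1, -0.002, -0.002, -0.012, 0], [1, -0.004, -0.002, -0.026, 0], [1, -0.004, -0.002, -0.04, 0], [1, -0.004, -0.002, -0.052, 0], [1, -0.004, -0.002, -0.058, 0], [1, -0.004, -0.002, -0.058, 0], [1, 0, -0.002, -0.058, 0], [1, 0.005, -0.002, -0.058, 0]],
  ],
)

```text
t: 37.67
tcp_pos: [0.4716, -0.3346, 0.0937]
tool_rot: [0.496, 0.503, -0.496, 0.504]
force: [0.4, -0.4, -1.8]
finger_gap: 0.221
```

Request:
send_rows(
  steps=[
    [[1, 0.005, 0, 0.002, 0], [1, 0.01, 0, 0.005, 0], [1, 0.015, 0, 0.009, 0], [1, 0.02, 0, 0.013, 0], [1, 0.02, 0, 0.013, 0]],
  ],
)

```text
t: 38.3
tcp_pos: [0.487, -0.3326, 0.1053]
tool_rot: [0.495, 0.507, -0.497, 0.501]
force: [-7.4, -0.6, -1.3]
finger_gap: 0.226
```

```bash
python3 - <<'E'
from h import *
st()
snap('side','d15',(290,80,160,140),4.5);
E
```

```text
t 38.3 tcp [ 0.487  -0.3326  0.1053] x [-0.009  0.004 -1.   ] jaw z [ 0.016 -1.    -0.004] yaw(z) -1.5544 F [-7.4 -0.6 -1.3] gap 0.226 q [-0.79  0.6   1.6  -0.    0.96  0.77]
```

Request:
send_rows(
  steps=[
    [[1, 0.005, 0, 0.003, 0], [1, 0.01, 0, 0.005, 0], [1, 0.015, 0, 0.008, 0], [1, 0.02, 0, 0.011, 0], [1, 0.025, 0, 0.014, 0], [1, 0.03, 0, 0.016, 0], [1, 0.03, 0, 0.016, 0]],
  ],
)

```text
t: 39.22
tcp_pos: [0.516, -0.332, 0.1206]
tool_rot: [0.494, 0.508, -0.497, 0.5]
force: [-7.7, 0.7, -2.5]
finger_gap: 0.22
```

Request:
send_rows(
  steps=[
    [[1, -0.01, 0, 0, 0], [1, -0.025, 0, 0, 0], [1, -0.04, 0, 0, 0], [1, -0.05, 0, 0, 0], [1, -0.05, 0, 0, 0]],
  ],
)

```text
t: 39.85
tcp_pos: [0.4702, -0.3344, 0.1225]
tool_rot: [0.497, 0.503, -0.497, 0.503]
force: [0.4, -0.2, -0.9]
finger_gap: 0.222
```

```bash
python3 - <<'E'
from h import *
st()
snap('side','d16',(290,80,160,140),4.5);
E
```

```text
t 39.85 tcp [ 0.4702 -0.3344  0.1225] x [ 0. -0. -1.] jaw z [ 0.014 -1.     0.   ] yaw(z) -1.5573 F [ 0.4 -0.2 -0.9] gap 0.222 q [-0.81  0.56  1.62  0.    0.96  0.75]
```

Request:
send_rows(
  steps=[
    [[1, 0, 0, 0.03, 0], [1, 0, 0, 0.055, 0], [1, 0.015, 0.05, 0.055, 0], [1, 0.03, 0.1, 0.055, 0], [1, 0.045, 0.15, 0.055, 0], [1, 0.06, 0.2, 0.055, 0], [1, 0.075, 0.24, 0.055, 0], [1, 0.075, 0.245, 0.055, 0]],
  ],
)

```text
t: 40.9
tcp_pos: [0.5471, -0.0865, 0.1773]
tool_rot: [0.496, 0.505, -0.495, 0.505]
force: [-0.9, 0.3, -0.8]
finger_gap: 0.219
```

```bash
python3 - <<'E'
from h import *
st()
snap('side','e1s',(100,60,380,330),2);
im=snap('top','e1',(190,140,350,180),2.2)
E
```

```text
t 40.9 tcp [ 0.5471 -0.0865  0.1773] x [ 0.001  0.    -1.   ] jaw z [ 0.019 -1.    -0.   ] yaw(z) -1.5515 F [-0.9  0.3 -0.8] gap 0.219 q [-0.36  0.45  1.63  0.    1.05  1.19]
```

Request:
send_rows(
  grip_force=25,
  steps=[
    [[1, 0, -0.003, -0.05, 0], [1, 0, -0.003, -0.1, 0], [1, 0, -0.003, -0.122, 0], [1, 0, -0.003, -0.13, 0], [1, -0.004, -0.003, -0.135, 0], [1, -0.01, -0.003, -0.139, 0], [1, -0.018, -0.003, -0.143, 0], [1, -0.024, -0.003, -0.146, 0]],
  ],
)

```text
t: 42.0
tcp_pos: [0.5276, -0.094, 0.035]
tool_rot: [0.499, 0.499, -0.494, 0.508]
force: [2.4, 1.9, 15.0]
finger_gap: 0.219
```

```bash
python3 - <<'E'
from h import *
st()
snap('side','e2',(230,150,180,140),4);
E
```

```text
t 42.0 tcp [ 0.5276 -0.094   0.035 ] x [ 0.014 -0.004 -1.   ] jaw z [ 0.014 -1.     0.005] yaw(z) -1.5571 F [ 2.4  1.9 15. ] gap 0.219 q [-0.39  0.65  1.8   0.    0.68  1.17]
```

Request:
send_rows(
  steps=[
    [[1, -0.005, 0, -0.002, 0], [1, -0.01, 0, -0.004, 0], [1, -0.01, 0, -0.006, 0], [1, -0.01, 0, -0.006, 0], [1, -0.01, 0, -0.003, 0], [1, -0.01, 0, -0.003, 0]],
  ],
)

```text
t: 42.8
tcp_pos: [0.5129, -0.093, 0.0299]
tool_rot: [0.497, 0.502, -0.496, 0.505]
force: [-1.9, -1.5, 11.6]
finger_gap: 0.22
```

```bash
python3 - <<'E'
from h import *
st()
snap('side','e3',(230,150,180,140),4);
E
```

```text
t 42.8 tcp [ 0.5129 -0.093   0.0299] x [ 0.003 -0.002 -1.   ] jaw z [ 0.015 -1.     0.002] yaw(z) -1.5558 F [-1.9 -1.5 11.6] gap 0.22 q [-0.39  0.65  1.83 -0.    0.66  1.16]
```

Request:
send_rows(
  steps=[
    [[0.7, 0, 0, 0, 0], [0.5, 0, 0, 0.001, 0], [0, 0, 0, 0.001, 0], [0, 0, 0, 0.001, 0], [0, 0, 0, 0.04, 0], [0, 0, 0, 0.09, 0], [0, 0, 0, 0.13, 0], [0, 0, 0, 0.17, 0]],
  ],
)

```text
t: 43.85
tcp_pos: [0.5116, -0.0921, 0.1993]
tool_rot: [0.496, 0.504, -0.496, 0.504]
force: [0.9, 0.1, 0.2]
finger_gap: 1.002
```

```bash
python3 - <<'E'
from h import *
st()
snap('side','e4',(230,130,180,160),4);
im=cv2.imread('pics/top0.png')
E
```

```text
t 43.85 tcp [ 0.5116 -0.0921  0.1993] x [-0.  0. -1.] jaw z [ 0.015 -1.    -0.   ] yaw(z) -1.5559 F [0.9 0.1 0.2] gap 1.002 q [-0.39  0.38  1.69  0.    1.07  1.16]
```

Request:
send_rows(
  steps=[
    [[0, 0, 0, 0, 0], [0, 0, 0, 0, 0], [0, 0, 0, 0, 0]],
  ],
)

```text
t: 44.28
tcp_pos: [0.5109, -0.0919, 0.1967]
tool_rot: [0.496, 0.505, -0.497, 0.503]
force: [-0.2, 0.6, 0.0]
finger_gap: 1.003
```

```bash
python3 - <<'E'
from h import *
st()
snap('side','e5',(230,130,180,160),4);
E
```

```text
t 44.27 tcp [ 0.5109 -0.0919  0.1967] x [-0.003  0.001 -1.   ] jaw z [ 0.015 -1.    -0.001] yaw(z) -1.5561 F [-0.2  0.6  0. ] gap 1.003 q [-0.39  0.38  1.69  0.    1.07  1.16]
```

Request:
send_rows(
  steps=[
    [[0, 0, 0.05, 0.03, 0], [0, 0, 0.1, 0.03, 0], [0, 0, 0.15, 0.03, 0], [0, 0, 0.2, 0.03, 0], [0, 0, 0.25, 0.03, 0], [0, 0, 0.3, 0.03, 0], [0, 0, 0.33, 0.03, 0], [0, 0, 0.33, 0.03, 0]],
  ],
)

```text
t: 45.32
tcp_pos: [0.5112, 0.2396, 0.227]
tool_rot: [0.495, 0.505, -0.496, 0.504]
force: [-0.2, -0.5, 0.2]
finger_gap: 0.998
```

```bash
python3 - <<'E'
from h import *
st()
snap('side','e6',(230,150,180,140),4);
snap('top','e6t',(310,190,110,100),6.5);
E
```

```text
t 45.33 tcp [0.5112 0.2396 0.227 ] x [-0.002 -0.    -1.   ] jaw z [ 0.018 -1.     0.   ] yaw(z) -1.5525 F [-0.2 -0.5  0.2] gap 0.998 q [0.24 0.41 1.55 0.   1.19 1.79]
```

```bash
python3 - <<'E'
from h import *
im=cv2.imread('pics/e6t_raw.png')[230:330,310:420];cv2.imwrite('pics/e6t2.png',cv2.resize(im,None,fx=6,fy=6,interpolation=cv2.INTER_CUBIC))
im=cv2.imread('pics/e6_raw.png')[200:275,325:415];cv2.imwrite('pics/e6s2.png',cv2.resize(im,None,fx=8,fy=8,interpolation=cv2.INTER_CUBIC))
E
cat >> h.py <<'E'
def tri(a,b):
    # a top px, b side px
    def ray(n,uv):
        K,D,T=par(n);r=cv2.undistortPoints(np.array(uv,float).reshape(1,1,2),K,D).ravel();d=T[:3,:3]@np.array([*r,1]);return T[:3,3],d/np.linalg.norm(d)
    o1,d1=ray('top',a);o2,d2=ray('side',b)
    s=np.linalg.lstsq(np.c_[d1,-d2],o2-o1,rcond=None)[0];p,q=o1+s[0]*d1,o2+s[1]*d2
    return (p+q)/2,np.linalg.norm(p-q)
E
python3 - <<'E'
from h import *
t=lambda u,v:(u/6+310,v/6+230)
s=lambda u,v:(u/8+325,v/8+200)
P={'handle top end':(t(352,392),s(500,180)),'handle bottom end':(t(315,530),s(575,445)),
'tipR(far)':(t(432,195),s(262,95)),'tipL':(t(258,182),s(172,212)),'tip2':(t(318,188),s(205,170)),'tip3':(t(375,190),s(232,128)),
'heelL':(t(228,290),s(252,425)),'heelR':(t(402,297),s(325,290))}
for k,v in P.items():
    p,e=tri(*v);print(k,p.round(4),'gap',round(e*1e3,1))
print(px2w('top',[t(100,308),t(482,262)],.004))
E
```

```text
handle top end [ 0.4066 -0.113   0.0819] gap 10.1
handle bottom end [ 0.3658 -0.1058  0.0051] gap 5.4
tipR(far) [ 0.4813 -0.1447  0.0656] gap 3.4
tipL [ 0.4856 -0.0818  0.067 ] gap 4.2
tip2 [ 0.4837 -0.1034  0.0669] gap 3.7
tip3 [ 0.4829 -0.1239  0.0676] gap 3.3
heelL [ 0.4534 -0.0746  0.0064] gap 0.3
heelR [ 0.4523 -0.1405  0.0057] gap 3.3
[[ 0.44708528 -0.02593134  0.004     ]
 [ 0.46401403 -0.17216315  0.004     ]]
```

Request:
send_rows(
  steps=[
    [[0.42, 0, -0.04, 0, 0.18], [0.42, 0, -0.09, 0, 0.36], [0.42, 0, -0.14, 0, 0.54], [0.42, 0, -0.19, 0, 0.72], [0.42, 0, -0.24, 0, 0.9], [0.42, 0.001, -0.29, 0, 1.08], [0.42, 0.002, -0.33, 0, 1.26], [0.42, 0.004, -0.3526, 0, 1.44]],
  ],
)

```text
t: 46.42
tcp_pos: [0.5149, -0.1186, 0.228]
tool_rot: [0.04, 0.706, -0.041, 0.706]
force: [-0.9, 0.4, -0.9]
finger_gap: 0.576
```

Request:
send_rows(
  steps=[
    [[0.42, 0, 0, 0, 0.06], [0.42, 0, 0, -0.05, 0.06], [0.42, 0, 0, -0.1, 0.06], [0.42, 0, 0, -0.14, 0.06], [0.42, 0, 0, -0.14, 0.06]],
  ],
)

```text
t: 47.05
tcp_pos: [0.5126, -0.115, 0.0855]
tool_rot: [0.022, 0.709, -0.02, 0.704]
force: [0.1, -0.2, 0.5]
finger_gap: 0.576
```

```bash
python3 - <<'E'
from h import *
st()
print('tape',px2w('top',[(371,181)],.018))
snap('side','f1',(260,130,160,140),4.5);
E
```

```text
t 47.05 tcp [ 0.5126 -0.115   0.0855] x [-0.007  0.003 -1.   ] jaw z [ 0.998 -0.058 -0.008] yaw(z) -0.0581 F [ 0.1 -0.2  0.5] gap 0.576 q [-0.43  0.56  1.78 -0.    0.81 -0.37]
tape [[ 0.67989203 -0.13086064  0.018     ]]
```

```bash
python3 - <<'E'
from h import *
for z in (.11,.12,.125,.13,.135,.14): print(z,[w2px('side',(x,-.113,z))[0].round(1) for x in(.475,.4806,.485)])
E
```

```text
0.11 [array([356.3, 203.9]), array([353.8, 203.3]), array([351.9, 202.8])]
0.12 [array([356.6, 200.1]), array([354.1, 199.5]), array([352.2, 199. ])]
0.125 [array([356.7, 198.2]), array([354.3, 197.6]), array([352.4, 197.1])]
0.13 [array([356.9, 196.3]), array([354.4, 195.6]), array([352.5, 195.1])]
0.135 [array([357.1, 194.3]), array([354.6, 193.7]), array([352.6, 193.2])]
0.14 [array([357.2, 192.4]), array([354.7, 191.7]), array([352.8, 191.3])]
```

Request:
send_rows(
  steps=[
    [[0.42, 0.0075, 0.001, -0.03, 0], [0.42, 0.0075, 0.001, -0.048, 0], [0.42, 0.0085, 0.001, -0.053, 0], [0.42, 0.014, 0.001, -0.056, 0], [0.42, 0.02, 0.001, -0.059, 0], [0.42, 0.025, 0.001, -0.062, 0], [0.42, 0.025, 0.001, -0.062, 0]],
  ],
)

```text
t: 47.98
tcp_pos: [0.5415, -0.1139, 0.0262]
tool_rot: [0.02, 0.707, -0.02, 0.707]
force: [-0.0, -0.2, -1.0]
finger_gap: 0.581
```

```bash
python3 - <<'E'
from h import *
st()
snap('side','f2',(290,150,130,120),5.5);
E
```

```text
t 47.98 tcp [ 0.5415 -0.1139  0.0262] x [ 0.001 -0.    -1.   ] jaw z [ 0.998 -0.056  0.001] yaw(z) -0.0556 F [-0.  -0.2 -1. ] gap 0.581 q [-0.41  0.68  1.74 -0.    0.71 -0.35]
```

Request:
send_rows(
  steps=[
    [[0.42, 0, 0, 0.024, 0], [0.42, -0.0255, 0, 0.024, 0], [0.42, -0.0255, 0, 0.024, 0], [0.42, -0.0255, 0, 0.008, 0], [0.42, -0.0255, 0, 0.003, 0], [0.42, -0.02, 0, 0, 0], [0.42, -0.015, 0, -0.003, 0], [0.42, -0.015, 0, -0.003, 0]],
  ],
)

```text
t: 49.02
tcp_pos: [0.5266, -0.1139, 0.0228]
tool_rot: [0.02, 0.707, -0.02, 0.707]
force: [-0.5, 0.4, 0.5]
finger_gap: 0.583
```

```bash
python3 - <<'E'
from h import *
st()
snap('side','f3',(290,150,130,120),5.5);
E
```

```text
t 49.02 tcp [ 0.5266 -0.1139  0.0228] x [ 0. -0. -1.] jaw z [ 0.998 -0.056  0.   ] yaw(z) -0.0556 F [-0.5  0.4  0.5] gap 0.583 q [-0.42  0.68  1.78 -0.    0.68 -0.36]
```

```bash
python3 - <<'E'
from h import *
c=lambda l,f,o:[(a/f+o[0],b/f+o[1]) for a,b in l]
print(px2w('side',c([(312,440),(332,412),(350,380),(368,352)],5.5,(290,150)),.067).round(4))
print('e6',px2w('side',c([(172,212),(205,170),(232,128),(262,95)],8,(325,200)),.067).round(4))
print('f2',px2w('side',c([(308,418),(332,393),(350,368),(372,345)],5.5,(290,150)),.067).round(4))
print('heelL f3',px2w('side',c([(382,580)],5.5,(290,150)),.005).round(4),'tail',px2w('side',c([(600,597)],5.5,(290,150)),.0).round(4))
print('heelL e6',px2w('side',c([(252,425)],8,(325,200)),.005).round(4),'tail',px2w('side',c([(580,468)],8,(325,200)),.0).round(4))
E
```

```text
[[ 0.4788 -0.0709  0.067 ]
 [ 0.4777 -0.0909  0.067 ]
 [ 0.4783 -0.1137  0.067 ]
 [ 0.478  -0.1346  0.067 ]]
e6 [[ 0.4835 -0.0821  0.067 ]
 [ 0.4818 -0.1035  0.067 ]
 [ 0.4815 -0.1248  0.067 ]
 [ 0.479  -0.1431  0.067 ]]
f2 [[ 0.4851 -0.0833  0.067 ]
 [ 0.482  -0.1026  0.067 ]
 [ 0.4811 -0.1213  0.067 ]
 [ 0.4782 -0.1399  0.067 ]]
heelL f3 [[ 0.4451 -0.0715  0.005 ]] tail [[ 0.3621 -0.1036  0.    ]]
heelL e6 [[ 0.4537 -0.0761  0.005 ]] tail [[ 0.3654 -0.1022  0.    ]]
```

Request:
send_rows(
  steps=[
    [[1, 0, 0, 0.05, 0], [1, 0, 0, 0.1, -0.18], [1, -0.02, 0.005, 0.1, -0.36], [1, -0.0486, 0.0113, 0.1, -0.54], [1, -0.0486, 0.0113, 0.1, -0.72], [1, -0.0486, 0.0113, 0.1, -0.9], [1, -0.0486, 0.0113, 0.1, -1.08], [1, -0.0486, 0.0113, 0.1, -1.26]],
  ],
)

```text
t: 50.08
tcp_pos: [0.477, -0.1025, 0.1233]
tool_rot: [0.434, 0.558, -0.434, 0.558]
force: [-0.7, 0.5, -0.1]
finger_gap: 0.001
```

Request:
send_rows(
  steps=[
    [[1, 0, 0, -0.02, -0.18], [1, 0, 0, -0.045, -0.25], [1, 0, 0, -0.065, -0.25], [1, 0, 0, -0.065, -0.25], [1, 0, 0, -0.065, -0.25]],
  ],
)

```text
t: 50.7
tcp_pos: [0.4776, -0.1027, 0.0587]
tool_rot: [0.499, 0.501, -0.499, 0.502]
force: [0.9, -0.4, -0.5]
finger_gap: -0.001
```

```bash
python3 - <<'E'
from h import *
st()
snap('side','f4',(290,150,130,120),5.5);
E
```

```text
t 50.7 tcp [ 0.4776 -0.1027  0.0587] x [ 0.001 -0.    -1.   ] jaw z [ 0.005 -1.     0.   ] yaw(z) -1.5659 F [ 0.9 -0.4 -0.5] gap -0.001 q [-0.44  0.57  1.89 -0.    0.68  1.12]
```

Request:
send_rows(
  steps=[
    [[1, 0.006, 0, -0.01, 0], [1, 0.006, 0, -0.02, 0], [1, 0.006, 0, -0.023, 0], [1, 0.007, 0, -0.025, 0], [1, 0.007, 0, -0.025, 0]],
  ],
)

```text
t: 51.38
tcp_pos: [0.4843, -0.1025, 0.033]
tool_rot: [0.499, 0.501, -0.499, 0.501]
force: [-0.2, -1.1, 0.6]
finger_gap: -0.004
```

```bash
python3 - <<'E'
from h import *
st()
snap('side','f5',(290,150,130,120),5.5);
E
```

```text
t 51.38 tcp [ 0.4843 -0.1025  0.033 ] x [-0.  0. -1.] jaw z [ 0.005 -1.    -0.   ] yaw(z) -1.566 F [-0.2 -1.1  0.6] gap -0.004 q [-0.43  0.63  1.89 -0.    0.63  1.13]
```

Request:
send_rows(
  steps=[
    [[1, 0.002, 0, -0.003, 0], [1, 0.006, 0, -0.006, 0], [1, 0.011, 0, -0.009, 0], [1, 0.016, 0, -0.013, 0], [1, 0.02, 0, -0.017, 0], [1, 0.02, 0, -0.017, 0]],
  ],
)

```text
t: 52.18
tcp_pos: [0.5043, -0.1024, 0.0156]
tool_rot: [0.499, 0.501, -0.499, 0.501]
force: [-0.3, 1.1, 0.5]
finger_gap: 0.0
```

```bash
python3 - <<'E'
from h import *
st()
snap('side','f6',(290,150,130,120),5.5);
E
```

```text
t 52.17 tcp [ 0.5043 -0.1024  0.0156] x [-0.001  0.    -1.   ] jaw z [ 0.005 -1.    -0.   ] yaw(z) -1.5657 F [-0.3  1.1  0.5] gap 0.0 q [-0.42  0.67  1.85 -0.    0.62  1.15]
```

Request:
send_rows(
  steps=[
    [[1, 0, 0, 0.035, 0], [1, 0, 0, 0.06, 0], [1, -0.03, 0, 0.06, 0], [1, -0.051, 0, 0.06, 0], [1, -0.051, 0, 0.06, 0], [1, -0.051, 0, 0.025, 0], [1, -0.051, 0, 0.0025, 0], [1, -0.051, 0, 0.0025, 0]],
  ],
)

```text
t: 53.22
tcp_pos: [0.4534, -0.1024, 0.0174]
tool_rot: [0.499, 0.502, -0.499, 0.5]
force: [0.8, -0.5, 0.3]
finger_gap: -0.0
```

```bash
python3 - <<'E'
from h import *
st()
snap('side','f7',(290,150,130,120),5.5);
E
```

```text
t 53.23 tcp [ 0.4534 -0.1024  0.0174] x [-0.002  0.001 -1.   ] jaw z [ 0.005 -1.    -0.001] yaw(z) -1.5661 F [ 0.8 -0.5  0.3] gap -0.0 q [-0.46  0.64  1.97  0.    0.53  1.1 ]
```

Request:
send_rows(
  steps=[
    [[1, 0.005, 0, 0, 0], [1, 0.01, 0, 0, 0], [1, 0.015, 0, 0, 0], [1, 0.02, 0, 0, 0], [1, 0.02, 0, 0, 0]],
  ],
)

```text
t: 53.9
tcp_pos: [0.4738, -0.1026, 0.0188]
tool_rot: [0.499, 0.501, -0.499, 0.501]
force: [-0.8, -0.5, -0.5]
finger_gap: 0.0
```

```bash
python3 - <<'E'
from h import *
st()
snap('side','f8',(290,150,130,120),5.5);
E
```

```text
t 53.9 tcp [ 0.4738 -0.1026  0.0188] x [ 0.001 -0.    -1.   ] jaw z [ 0.005 -1.     0.   ] yaw(z) -1.5658 F [-0.8 -0.5 -0.5] gap 0.0 q [-0.44  0.65  1.92  0.    0.57  1.12]
```

Request:
send_rows(
  steps=[
    [[1, 0.005, 0, 0, 0], [1, 0.01, 0, 0, 0], [1, 0.015, 0, 0, 0], [1, 0.015, 0, 0, 0]],
  ],
)

```text
t: 54.45
tcp_pos: [0.4897, -0.103, 0.0188]
tool_rot: [0.499, 0.5, -0.498, 0.502]
force: [1.5, 0.6, 1.6]
finger_gap: -0.001
```

```bash
python3 - <<'E'
from h import *
st()
snap('side','f9',(290,150,130,120),5.5);
E
```

```text
t 54.45 tcp [ 0.4897 -0.103   0.0188] x [ 0.002 -0.001 -1.   ] jaw z [ 0.005 -1.     0.001] yaw(z) -1.5659 F [1.5 0.6 1.6] gap -0.001 q [-0.43  0.66  1.88  0.    0.6   1.13]
```

Request:
send_rows(
  steps=[
    [[1, 0.001, 0, -0.005, 0], [1, 0.002, 0, -0.01, 0], [1, 0.004, 0, -0.014, 0], [1, 0.006, 0, -0.017, 0], [1, 0.006, 0, -0.017, 0]],
  ],
)

```text
t: 55.12
tcp_pos: [0.4942, -0.1025, 0.0012]
tool_rot: [0.499, 0.501, -0.499, 0.501]
force: [-0.6, 0.1, 0.1]
finger_gap: -0.0
```

```bash
python3 - <<'E'
from h import *
st()
snap('side','f10',(290,150,130,120),5.5);
E
```

```text
t 55.12 tcp [ 0.4942 -0.1025  0.0012] x [-0.001  0.    -1.   ] jaw z [ 0.005 -1.    -0.   ] yaw(z) -1.5659 F [-0.6  0.1  0.1] gap -0.0 q [-0.43  0.7   1.87 -0.    0.57  1.14]
```

Request:
send_rows(
  steps=[
    [[1, 0.003, 0, -0.004, 0], [1, 0.005, 0, -0.008, 0], [1, 0.007, 0, -0.011, 0], [1, 0.007, 0, -0.011, 0]],
  ],
)

```text
t: 55.68
tcp_pos: [0.5014, -0.1025, -0.0097]
tool_rot: [0.499, 0.501, -0.499, 0.501]
force: [0.1, -0.3, 0.9]
finger_gap: 0.002
```

```bash
python3 - <<'E'
from h import *
st()
snap('side','f11',(290,150,130,120),5.5);
E
```

```text
t 55.67 tcp [ 0.5014 -0.1025 -0.0097] x [-0.  0. -1.] jaw z [ 0.005 -1.    -0.   ] yaw(z) -1.5658 F [ 0.1 -0.3  0.9] gap 0.002 q [-0.42  0.72  1.86 -0.    0.56  1.15]
```

Request:
send_rows(
  steps=[
    [[1, 0.006, 0, -0.01, 0], [1, 0.008, 0, -0.013, 0], [1, 0.008, 0, -0.013, 0]],
  ],
)

```text
t: 56.1
tcp_pos: [0.5094, -0.1025, -0.0229]
tool_rot: [0.499, 0.501, -0.499, 0.501]
force: [-0.2, -0.4, -0.2]
finger_gap: 0.004
```

```bash
python3 - <<'E'
from h import *
st()
snap('side','f12',(290,150,130,120),5.5);
E
```

```text
t 56.1 tcp [ 0.5094 -0.1025 -0.0229] x [-0.  0. -1.] jaw z [ 0.005 -1.    -0.   ] yaw(z) -1.5658 F [-0.2 -0.4 -0.2] gap 0.004 q [-0.41  0.75  1.84  0.    0.55  1.15]
```

Request:
send_rows(
  steps=[
    [[1, 0.006, 0, -0.003, 0], [1, 0.01, 0, -0.004, 0], [1, 0.01, 0, -0.004, 0]],
  ],
)

```text
t: 56.52
tcp_pos: [0.52, -0.1027, -0.0264]
tool_rot: [0.499, 0.501, -0.499, 0.502]
force: [-0.1, 0.2, -0.4]
finger_gap: 0.0
```

```bash
python3 - <<'E'
from h import *
st()
snap('side','f13',(290,150,130,120),5.5);
E
```

```text
t 56.52 tcp [ 0.52   -0.1027 -0.0264] x [ 0.001 -0.    -1.   ] jaw z [ 0.005 -1.     0.   ] yaw(z) -1.5658 F [-0.1  0.2 -0.4] gap 0.0 q [-0.41  0.76  1.82  0.    0.56  1.16]
```

Request:
send_rows(
  steps=[
    [[1, 0.008, 0, 0.004, 0], [1, 0.02, 0, 0.01, 0], [1, 0.03, 0, 0.05, 0], [1, 0.03, 0, 0.1, 0], [1, 0.03, 0, 0.15, 0], [1, 0.03, 0.05, 0.2, 0], [1, 0.03, 0.1, 0.23, 0], [1, 0.03, 0.16, 0.23, 0]],
  ],
)

```text
t: 57.58
tcp_pos: [0.5526, 0.0576, 0.208]
tool_rot: [0.501, 0.498, -0.497, 0.503]
force: [0.5, -0.5, -0.1]
finger_gap: 0.0
```

Request:
send_rows(
  steps=[
    [[0, -0.02, 0.06, 0, 0], [0, -0.03, 0.12, 0, 0], [0, -0.03, 0.18, 0, 0], [0, -0.03, 0.18, 0, 0]],
  ],
)

```text
t: 58.08
tcp_pos: [0.5192, 0.2412, 0.2045]
tool_rot: [0.498, 0.503, -0.496, 0.503]
force: [0.7, -1.2, 0.9]
finger_gap: 0.845
```

```bash
python3 - <<'E'
from h import *
st()
snap('side','g1',(290,150,130,120),5.5);
snap('top','g1t',(310,190,110,110),6);
E
```

```text
t 58.08 tcp [0.5192 0.2412 0.2045] x [ 0.002  0.002 -1.   ] jaw z [ 0.011 -1.    -0.001] yaw(z) -1.5596 F [ 0.7 -1.2  0.9] gap 0.845 q [0.24 0.44 1.56 0.   1.14 1.8 ]
```

```bash
python3 - <<'E'
from h import *
c=lambda l:[(a/6+310,b/6+190) for a,b in l]
H=px2w('top',c([(323,376),(347,622)]),.095);print(H.round(4),np.linalg.norm(H[0]-H[1]))
T=px2w('top',c([(208,365),(264,358),(378,348),(222,545),(420,525)]),[.007,.007,.007,.03,.03]);print(T.round(4))
E
```

```text
[[ 0.5006 -0.102   0.095 ]
 [ 0.4145 -0.1088  0.095 ]] 0.08631059618581331
[[ 0.5168 -0.0677  0.007 ]
 [ 0.5194 -0.0892  0.007 ]
 [ 0.5232 -0.1331  0.007 ]
 [ 0.4462 -0.0705  0.03  ]
 [ 0.4533 -0.1444  0.03  ]]
```

Request:
send_rows(
  steps=[
    [[0, -0.01, -0.05, 0, 0.02], [0, -0.02, -0.1, 0, 0.04], [0, -0.03, -0.155, 0, 0.06], [0, -0.04, -0.21, 0, 0.085], [0, -0.05, -0.265, 0, 0.085], [0, -0.055, -0.31, 0, 0.085], [0, -0.0595, -0.3425, 0, 0.085], [0, -0.0595, -0.3425, 0, 0.085]],
  ],
)

```text
t: 59.18
tcp_pos: [0.4593, -0.1094, 0.204]
tool_rot: [0.479, 0.52, -0.479, 0.521]
force: [0.0, 1.5, -0.4]
finger_gap: 0.999
```

Request:
send_rows(
  steps=[
    [[0, 0, 0, -0.05, 0], [0, 0, 0, -0.08, 0], [0, 0, 0, -0.08, 0]],
  ],
)

```text
t: 59.55
tcp_pos: [0.4577, -0.1049, 0.1221]
tool_rot: [0.477, 0.524, -0.478, 0.52]
force: [0.2, 1.0, 0.7]
finger_gap: 0.999
```

```bash
python3 - <<'E'
from h import *
st()
snap('side','g2',(290,120,130,130),5);
E
```

```text
t 59.55 tcp [ 0.4577 -0.1049  0.1221] x [-0.005  0.003 -1.   ] jaw z [ 0.089 -0.996 -0.003] yaw(z) -1.4818 F [0.2 1.  0.7] gap 0.999 q [-0.46  0.44  1.88  0.    0.82  1.02]
```

Request:
send_rows(
  grip_force=60,
  steps=[
    [[0, 0, 0, -0.05, 0], [0, 0, 0, -0.085, 0], [0, 0, 0, -0.096, 0], [0, 0, 0, -0.096, 0], [1, 0, 0, -0.096, 0], [1, 0, 0, -0.096, 0], [1, 0, 0, -0.096, 0], [1, 0, 0, -0.096, 0]],
  ],
)

```text
t: 60.6
tcp_pos: [0.4601, -0.1059, 0.0282]
tool_rot: [0.477, 0.522, -0.477, 0.522]
force: [-0.8, -0.5, 3.7]
finger_gap: 0.223
```

```bash
python3 - <<'E'
from h import *
st()
snap('side','g3',(290,150,130,120),5.5);
E
```

```text
t 60.6 tcp [ 0.4601 -0.1059  0.0282] x [ 0.001 -0.    -1.   ] jaw z [ 0.09  -0.996  0.001] yaw(z) -1.481 F [-0.8 -0.5  3.7] gap 0.223 q [-0.46  0.62  1.95  0.    0.57  1.02]
```

Request:
send_rows(
  grip_force=40,
  steps=[
    [[1, 0, 0, 0.012, 0], [1, 0.02, 0.005, 0.012, 0], [1, 0.04, 0.01, 0.012, 0], [1, 0.055, 0.015, 0.012, 0], [1, 0.055, 0.015, 0.012, 0], [1, 0.055, 0.015, 0.004, 0], [1, 0.055, 0.015, -0.001, 0], [1, 0.055, 0.015, -0.002, 0]],
  ],
)

```text
t: 61.65
tcp_pos: [0.5134, -0.0905, 0.0281]
tool_rot: [0.477, 0.522, -0.477, 0.521]
force: [-7.0, 3.3, 32.2]
finger_gap: 0.227
```

Request:
send_rows(
  grip_force=20,
  steps=[
    [[1, 0, 0, 0, 0], [1, 0, 0, -0.001, 0], [1, 0, 0, -0.001, 0], [1, 0, 0, 0.001, 0], [1, 0, 0, 0.001, 0]],
  ],
)

```text
t: 62.28
tcp_pos: [0.5135, -0.0905, 0.0282]
tool_rot: [0.477, 0.522, -0.477, 0.521]
force: [-4.0, 0.5, 17.1]
finger_gap: 0.222
```

```bash
python3 - <<'E'
from h import *
st()
snap('side','g4',(270,150,130,120),5.5);
E
```

```text
t 62.27 tcp [ 0.5135 -0.0905  0.0282] x [-0.001  0.    -1.   ] jaw z [ 0.089 -0.996 -0.001] yaw(z) -1.4813 F [-4.   0.5 17.1] gap 0.222 q [-0.39  0.66  1.82 -0.    0.66  1.09]
```

Request:
send_rows(
  steps=[
    [[1, 0, 0, 0.002, 0], [0.6, 0, 0, 0.002, 0], [0.3, 0, 0, 0.002, 0], [0, 0, 0, 0.002, 0], [0, 0, 0, 0.002, 0]],
  ],
)

```text
t: 62.95
tcp_pos: [0.5147, -0.0907, 0.0283]
tool_rot: [0.477, 0.522, -0.477, 0.522]
force: [0.9, -0.2, -1.0]
finger_gap: 0.995
```

```bash
python3 - <<'E'
from h import *
st()
snap('side','g5',(270,150,130,120),5.5);
E
```

```text
t 62.95 tcp [ 0.5147 -0.0907  0.0283] x [-0.  0. -1.] jaw z [ 0.09  -0.996 -0.   ] yaw(z) -1.481 F [ 0.9 -0.2 -1. ] gap 0.995 q [-0.39  0.66  1.82  0.    0.67  1.09]
```

Request:
send_rows(
  steps=[
    [[0, 0, 0, 0.02, 0], [0, 0, 0, 0.05, 0], [0, 0, 0, 0.1, 0], [0, 0, 0, 0.15, 0], [0, -0.005, 0.03, 0.17, 0], [0, -0.015, 0.085, 0.17, -0.03], [0, -0.025, 0.14, 0.17, -0.06], [0, -0.035, 0.195, 0.17, -0.111]],
  ],
)

```text
t: 64.0
tcp_pos: [0.4793, 0.1058, 0.1987]
tool_rot: [0.506, 0.494, -0.506, 0.494]
force: [0.7, 0.6, 0.4]
finger_gap: 1.001
```

```bash
python3 - <<'E'
from h import *
st()
snap('side','h1',(60,130,400,340),2);
E
```

```text
t 64.0 tcp [0.4793 0.1058 0.1987] x [ 0.001  0.    -1.   ] jaw z [-0.023 -1.    -0.   ] yaw(z) -1.5942 F [0.7 0.6 0.4] gap 1.001 q [-0.01  0.34  1.76  0.    1.04  1.58]
```

Request:
send_rows(
  steps=[
    [[0.3, -0.012, 0.058, 0, 0], [0.3, -0.024, 0.116, 0, 0], [0.3, -0.036, 0.174, 0, 0], [0.3, -0.048, 0.232, 0, 0], [0.3, -0.058, 0.285, 0, 0], [0.3, -0.0608, 0.302, 0, 0], [0.3, -0.0608, 0.302, -0.05, 0], [0.3, -0.0608, 0.302, -0.1, 0]],
  ],
)

```text
t: 65.05
tcp_pos: [0.4196, 0.4061, 0.0981]
tool_rot: [0.506, 0.495, -0.504, 0.495]
force: [0.4, -0.1, 1.1]
finger_gap: 0.697
```

Request:
send_rows(
  steps=[
    [[0.3, 0, 0, 0, 0], [0.3, 0, 0, 0, 0]],
  ],
)

```text
t: 65.3
tcp_pos: [0.4202, 0.4063, 0.0999]
tool_rot: [0.506, 0.494, -0.505, 0.495]
force: [0.1, 0.1, 0.2]
finger_gap: 0.704
```

```bash
python3 - <<'E'
from h import *
st()
snap('side','h2',(150,330,160,150),4.5);
E
```

```text
t 65.3 tcp [0.4202 0.4063 0.0999] x [ 0.002  0.001 -1.   ] jaw z [-0.022 -1.    -0.001] yaw(z) -1.5926 F [0.1 0.1 0.2] gap 0.704 q [ 0.58  0.6   1.62 -0.    0.92  2.17]
```

Request:
send_rows(
  grip_force=30,
  steps=[
    [[0.4, -0.001, 0, -0.045, 0], [0.4, -0.001, 0, -0.075, 0], [0.4, -0.001, 0, -0.0855, 0], [0.4, -0.001, 0, -0.0855, 0], [1, -0.001, 0, -0.0855, 0], [1, -0.001, 0, -0.0855, 0], [1, -0.001, 0, -0.0855, 0], [1, -0.001, 0, -0.0855, 0]],
  ],
)

```text
t: 66.35
tcp_pos: [0.419, 0.4089, 0.0147]
tool_rot: [0.508, 0.495, -0.504, 0.494]
force: [-1.4, 5.0, 2.8]
finger_gap: 0.157
```

```bash
python3 - <<'E'
from h import *
st()
snap('side','h3',(150,330,160,150),4.5);
E
```

```text
t 66.35 tcp [0.419  0.4089 0.0147] x [ 0.003  0.005 -1.   ] jaw z [-0.023 -1.    -0.005] yaw(z) -1.5934 F [-1.4  5.   2.8] gap 0.157 q [0.58 0.73 1.67 0.   0.74 2.17]
```

Request:
send_rows(
  steps=[
    [[1, 0.002, 0.0025, 0.012, 0], [1, 0.009, 0.0023, 0.0286, 0], [1, 0.016, 0.0022, 0.042, 0], [1, 0.025, 0.002, 0.054, 0], [1, 0.025, 0.002, 0.054, 0]],
  ],
)

```text
t: 67.03
tcp_pos: [0.4431, 0.4081, 0.0683]
tool_rot: [-0.505, -0.495, 0.505, -0.494]
force: [-3.2, 0.4, 2.6]
finger_gap: 0.154
```

```bash
python3 - <<'E'
from h import *
st()
snap('side','h4',(150,300,160,160),4);
E
```

```text
t 67.03 tcp [0.4431 0.4081 0.0683] x [-0.  0. -1.] jaw z [-0.022 -1.    -0.   ] yaw(z) -1.5926 F [-3.2  0.4  2.6] gap 0.154 q [0.56 0.66 1.6  0.   0.88 2.15]
```

Request:
send_rows(
  steps=[
    [[1, 0.01, -0.0002, 0.011, 0], [1, 0.022, -0.0005, 0.02, 0], [1, 0.035, -0.0007, 0.0285, 0], [1, 0.049, -0.001, 0.034, 0], [1, 0.063, -0.0013, 0.0385, 0], [1, 0.078, -0.0016, 0.0405, 0], [1, 0.093, -0.002, 0.041, 0], [1, 0.108, -0.0023, 0.039, 0]],
  ],
)

```text
t: 68.08
tcp_pos: [0.5526, 0.4049, 0.1071]
tool_rot: [-0.505, -0.494, 0.505, -0.495]
force: [-4.6, -3.1, 3.9]
finger_gap: 0.154
```

```bash
python3 - <<'E'
from h import *
st()
snap('side','h5',(120,250,190,190),3.5);
E
```

```text
t 68.08 tcp [0.5526 0.4049 0.1071] x [ 0.001 -0.001 -1.   ] jaw z [-0.021 -1.     0.001] yaw(z) -1.5917 F [-4.6 -3.1  3.9] gap 0.154 q [ 0.47  0.71  1.35 -0.    1.09  2.06]
```

Cover is about upright. Continue to ~105°, then release and lift.

Request:
send_rows(
  steps=[
    [[1, 0.01, -0.0002, -0.002, 0], [1, 0.02, -0.0004, -0.005, 0], [1, 0.029, -0.0006, -0.009, 0], [1, 0.031, -0.0006, -0.01, 0], [0.4, 0.031, -0.0006, -0.01, 0], [0.4, 0.031, -0.0006, -0.01, 0], [0.4, 0.031, -0.0006, 0.03, 0], [0.4, 0.031, -0.0006, 0.07, 0]],
  ],
)

```text
t: 69.12
tcp_pos: [0.5821, 0.4059, 0.1763]
tool_rot: [0.505, 0.495, -0.505, 0.495]
force: [0.5, -0.1, 0.8]
finger_gap: 0.603
```

```bash
python3 - <<'E'
from h import *
st()
snap('side','h6',(110,240,200,200),3.5);
E
```

```text
t 69.12 tcp [0.5821 0.4059 0.1763] x [ 0.  0. -1.] jaw z [-0.021 -1.    -0.   ] yaw(z) -1.5915 F [ 0.5 -0.1  0.8] gap 0.603 q [0.45 0.66 1.22 0.   1.26 2.04]
```

```bash
python3 - <<'E'
from h import *
print(px2w('side',[(225.9,422.6)],.063))
E
```

```text
[[0.48309654 0.40739472 0.063     ]]
```

Request:
send_rows(
  steps=[
    [[1, -0.03, 0.001, 0.01, 0], [1, -0.07, 0.001, 0.01, 0], [1, -0.102, 0.001, 0.01, 0], [1, -0.102, 0.001, 0, 0], [1, -0.102, 0.001, -0.05, 0], [1, -0.102, 0.001, -0.1, 0], [1, -0.102, 0.001, -0.13, 0], [1, -0.102, 0.001, -0.13, 0]],
  ],
)

```text
t: 70.18
tcp_pos: [0.4792, 0.4054, 0.0429]
tool_rot: [-0.504, -0.495, 0.507, -0.494]
force: [0.4, 0.6, 0.3]
finger_gap: 0.001
```

```bash
python3 - <<'E'
from h import *
st()
snap('side','h7',(130,290,180,180),3.8);
E
```

```text
t 70.17 tcp [0.4792 0.4054 0.0429] x [-0.004 -0.003 -1.   ] jaw z [-0.021 -1.     0.003] yaw(z) -1.5923 F [0.4 0.6 0.3] gap 0.001 q [ 0.52  0.73  1.54 -0.    0.88  2.12]
```

Request:
send_rows(
  steps=[
    [[1, 0.001, 0, -0.008, 0], [1, 0.001, 0, -0.013, 0], [1, 0.001, 0, -0.016, 0], [1, 0.001, 0, -0.018, 0], [1, 0.001, 0, -0.02, 0], [1, 0.001, 0, -0.02, 0]],
  ],
)

```text
t: 70.97
tcp_pos: [0.4814, 0.4066, 0.0266]
tool_rot: [0.506, 0.495, -0.505, 0.495]
force: [0.2, -0.2, 3.7]
finger_gap: -0.002
```

Request:
send_rows(
  steps=[
    [[1, 0, 0, -0.002, 0], [1, 0, 0, -0.004, 0], [1, 0, 0, -0.005, 0], [1, 0, 0, -0.006, 0], [1, 0, 0, -0.006, 0], [1, 0, 0, -0.006, 0]],
  ],
)

```text
t: 71.72
tcp_pos: [0.4815, 0.4067, 0.0245]
tool_rot: [0.506, 0.495, -0.504, 0.495]
force: [-5.9, -3.2, 24.8]
finger_gap: -0.001
```

```bash
python3 - <<'E'
from h import *
st(); snap("side","i1",(0,0,640,480),1)
E
```

```text
t 71.72 tcp [0.4815 0.4067 0.0245] x [ 0.002  0.001 -1.   ] jaw z [-0.021 -1.    -0.001] yaw(z) -1.5915 F [-5.9 -3.2 24.8] gap -0.001 q [ 0.52  0.75  1.54 -0.    0.84  2.12]
```

View pics/i1.png

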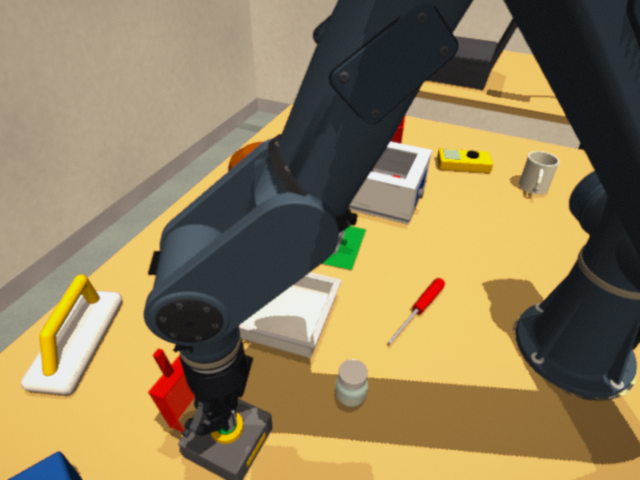

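Request:
send_rows(
  steps=[
    [[1, 0, 0, 0.01, 0], [1, 0, 0, 0.05, 0], [1, 0, 0, 0.1, 0], [1, 0, 0, 0.15, 0], [1, 0, 0, 0.2, 0], [1, -0.03, -0.03, 0.22, 0], [1, -0.04, -0.06, 0.22, 0], [1, -0.04, -0.06, 0.22, 0]],
  ],
)

```text
t: 72.78
tcp_pos: [0.4395, 0.3447, 0.2398]
tool_rot: [-0.505, -0.495, 0.506, -0.494]
force: [0.0, 1.6, -0.3]
finger_gap: -0.0
```

```bash
python3 - <<'E'
from h import *
st(); snap("side","i2",(0,0,640,480),1); snap("top","i3",(0,0,640,480),1)
E
```

```text
t 72.78 tcp [0.4395 0.3447 0.2398] x [-0.002 -0.001 -1.   ] jaw z [-0.023 -1.     0.001] yaw(z) -1.5933 F [ 0.   1.6 -0.3] gap -0.0 q [ 0.47  0.39  1.55 -0.    1.21  2.06]
```

View pics/i2.png

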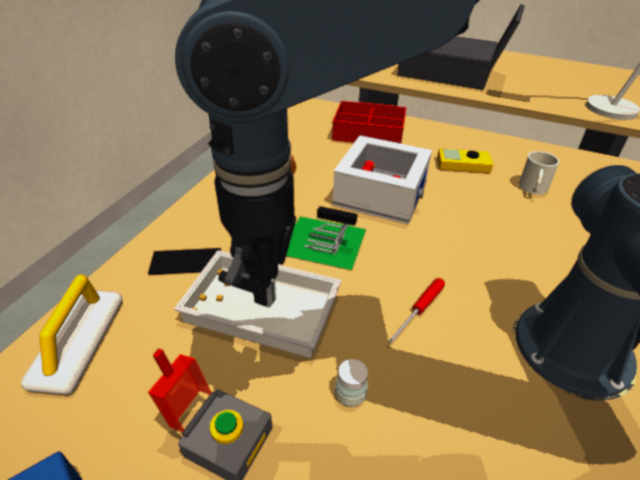

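View pics/i3.png

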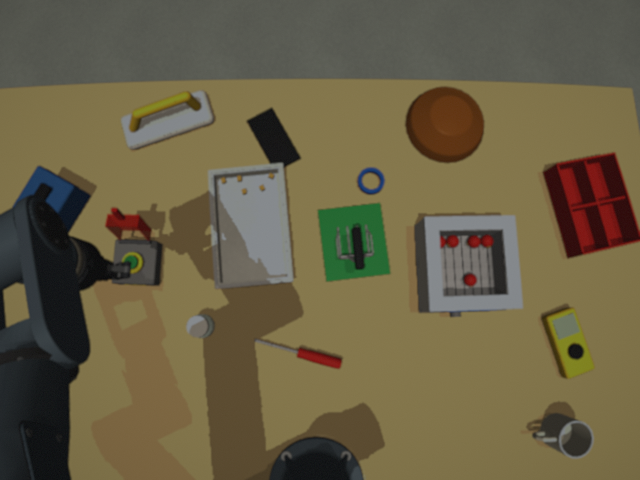

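```bash
python3 - <<'E'
import cv2,numpy as np
a=cv2.imread('pics/i1.png')[350:480,150:290];b=cv2.imread('pics/i2.png')[350:480,150:290]
o=cv2.resize(np.hstack([a,b]),None,fx=2.8,fy=2.8,interpolation=cv2.INTER_CUBIC);cv2.imwrite('pics/i4.png',o)
E
```

```text
(no output)
```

View pics/i4.png

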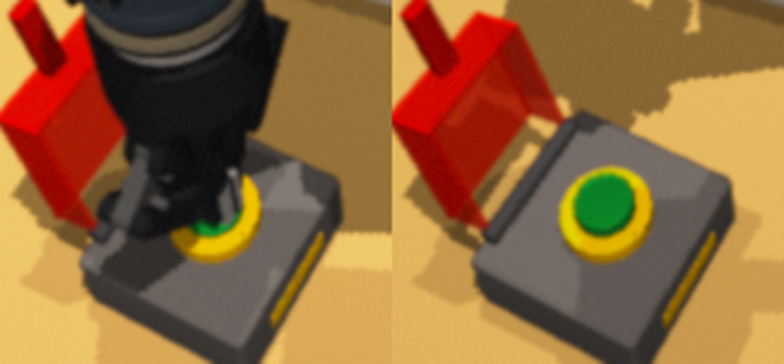

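```bash
grep -n "def " h.py; python3 - <<'E'
from h import *
import cv2,numpy as np
a=cv2.imread('pics/i2.png')[230:320,220:310];b=cv2.imread('pics/i3.png')[225:315,70:160]
# overlay projected tip pad rectangle and button center
o=cv2.resize(np.hstack([a,b]),None,fx=4.4,fy=4.4,interpolation=cv2.INTER_CUBIC);cv2.imwrite('pics/i5.png',o)
for c in('side','top'):
  print(c,'tip',np.round(w2px(c,np.array([0.4395,0.3447,0.274])),1),'btn',np.round(w2px(c,np.array([0.483,0.407,0.063])),1))
E
```

```text
3:def par(n):
5:def px2w(n,uv,z):
9:def w2px(n,P):
12:def snap(n,name,crop=None,f=1):
17:def st():
21:def w2pan(p):
23:def pan2w(p):
25:def redballs(name='top'):
27:def tri(a,b):
29:    def ray(n,uv):
side tip [[264.7 302.1]] btn [[226.1 422.4]]
top tip [[116.7 274.1]] btn [[130.2 262.8]]
```

View pics/i5.png

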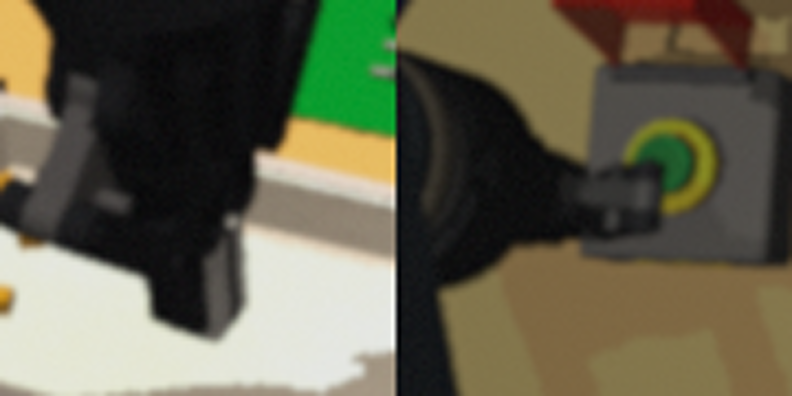

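```bash
python3 - <<'E'
from h import *
for z in (.274,.257,.24):
  for dy in (-.013,0,.013):
    for dx in(-.011,.011):
      P=np.array([0.4395+dx,0.3447+dy,z]); print(z,dy,dx,np.round(w2px('side',P)[0]-[220,230],1)*4.4,np.round(w2px('top',P)[0]-[70,225],1)*4.4+[396,0])
E
```

```text
0.274 -0.013 -0.011 [254.76 297.  ] [631.84 244.2 ]
0.274 -0.013 0.011 [183.92 273.24] [634.92 188.32]
0.274 0 -0.011 [232.76 329.56] [600.16 244.2 ]
0.274 0 0.011 [161.04 304.92] [603.24 188.32]
0.274 0.013 -0.011 [209.88 363.44] [568.04 243.76]
0.274 0.013 0.011 [137.28 337.92] [571.56 188.32]
0.257 -0.013 -0.011 [257.4 338.8] [648.56 247.72]
0.257 -0.013 0.011 [187.88 314.6 ] [651.64 192.72]
0.257 0 -0.011 [235.84 371.36] [617.32 247.28]
0.257 0 0.011 [165.44 346.28] [620.4  192.72]
0.257 0.013 -0.011 [213.4  405.24] [586.52 247.28]
0.257 0.013 0.011 [142.12 379.28] [589.6  192.72]
0.24 -0.013 -0.011 [260.04 378.84] [664.84 250.8 ]
0.24 -0.013 0.011 [191.84 354.64] [667.92 197.12]
0.24 0 -0.011 [238.92 411.4 ] [634.48 250.36]
0.24 0 0.011 [169.84 386.32] [637.12 196.68]
0.24 0.013 -0.011 [216.92 445.28] [603.68 250.36]
0.24 0.013 0.011 [146.96 419.32] [606.76 196.68]
```

Request:
send_rows(
  steps=[
    [[1, 0.02, 0.04, 0, 0], [1, 0.037, 0.073, -0.03, 0], [1, 0.037, 0.073, -0.08, 0], [1, 0.037, 0.073, -0.13, 0], [1, 0.037, 0.073, -0.17, 0], [1, 0.037, 0.073, -0.19, 0], [1, 0.037, 0.073, -0.195, 0], [1, 0.037, 0.073, -0.195, 0]],
  ],
)

```text
t: 73.88
tcp_pos: [0.4783, 0.4199, 0.0447]
tool_rot: [0.505, 0.495, -0.505, 0.495]
force: [0.5, 1.0, 0.2]
finger_gap: -0.002
```

```bash
python3 - <<'E'
from h import *
st(); snap("side","j1",(160,350,130,130),5); snap("top","j2",(80,200,130,110),5)
import cv2
a=cv2.imread('pics/j1.png');b=cv2.imread('pics/j2.png');print(a.shape,b.shape)
h=min(a.shape[0],b.shape[0]);o=np.hstack([cv2.resize(a,(390,390)),cv2.resize(b,(400,390))]);cv2.imwrite('pics/j3.png',o)
E
```

```text
t 73.88 tcp [0.4783 0.4199 0.0447] x [ 0.  0. -1.] jaw z [-0.021 -1.    -0.   ] yaw(z) -1.5917 F [0.5 1.  0.2] gap -0.002 q [0.55 0.73 1.52 0.   0.89 2.14]
(650, 650, 3) (550, 650, 3)
```

View pics/j3.png

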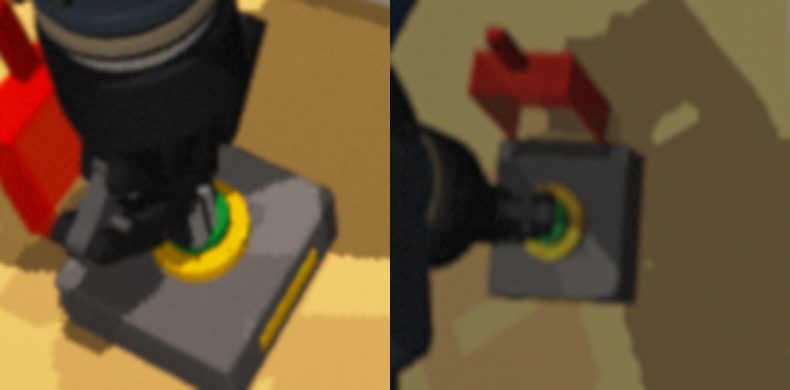

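Request:
send_rows(
  steps=[
    [[1, -0.001, -0.004, -0.008, 0], [1, -0.001, -0.004, -0.012, 0], [1, -0.001, -0.004, -0.014, 0], [1, -0.001, -0.004, -0.016, 0], [1, -0.001, -0.004, -0.016, 0]],
  ],
)

```text
t: 74.6
tcp_pos: [0.4769, 0.4152, 0.0292]
tool_rot: [-0.505, -0.495, 0.505, -0.495]
force: [-1.5, -1.5, 2.9]
finger_gap: 0.001
```

Request:
send_rows(
  steps=[
    [[1, 0, 0, -0.001, 0], [1, 0, 0, -0.002, 0], [1, 0, 0, -0.002, 0]],
  ],
)

```text
t: 74.97
tcp_pos: [0.4769, 0.4152, 0.0272]
tool_rot: [-0.505, -0.495, 0.505, -0.495]
force: [-1.0, -1.9, 3.3]
finger_gap: -0.004
```

Request:
send_rows(
  steps=[
    [[1, 0, 0, -0.001, 0], [1, 0, 0, -0.002, 0], [1, 0, 0, -0.002, 0]],
  ],
)

```text
t: 75.35
tcp_pos: [0.4769, 0.4152, 0.0251]
tool_rot: [-0.505, -0.495, 0.505, -0.495]
force: [-1.7, -1.8, 4.6]
finger_gap: 0.002
```

Request:
send_rows(
  steps=[
    [[1, 0, 0, -0.001, 0], [1, 0, 0, -0.002, 0], [1, 0, 0, -0.002, 0]],
  ],
)

```text
t: 75.72
tcp_pos: [0.4769, 0.4153, 0.0247]
tool_rot: [0.505, 0.495, -0.505, 0.495]
force: [-3.7, -3.7, 13.2]
finger_gap: 0.004
```

The force rises 2.9, 3.3 and 4.6 N, then hits a hard stop at z 0.0247. That is the button's spring at full travel. Retreating now.

Request:
send_rows(
  steps=[
    [[1, 0, 0, 0.01, 0], [1, 0, 0, 0.05, 0], [1, 0, 0, 0.1, 0], [1, 0, 0, 0.15, 0], [1, 0, 0, 0.2, 0], [1, -0.03, 0, 0.25, 0], [1, -0.04, 0, 0.27, 0], [1, -0.04, 0, 0.27, 0]],
  ],
)

```text
t: 76.72
tcp_pos: [0.4376, 0.4166, 0.2951]
tool_rot: [0.507, 0.495, -0.503, 0.495]
force: [0.3, 0.8, -0.3]
finger_gap: -0.002
```

```bash
python3 - <<'E'
from h import *
st(); snap("side","k1",(0,0,640,480),1); snap("top","k2",(0,0,640,480),1)
E
```

```text
t 76.72 tcp [0.4376 0.4166 0.2951] x [ 0.005  0.004 -1.   ] jaw z [-0.02  -1.    -0.004] yaw(z) -1.591 F [ 0.3  0.8 -0.3] gap -0.002 q [0.58 0.4  1.36 0.   1.37 2.17]
```

View pics/k1.png

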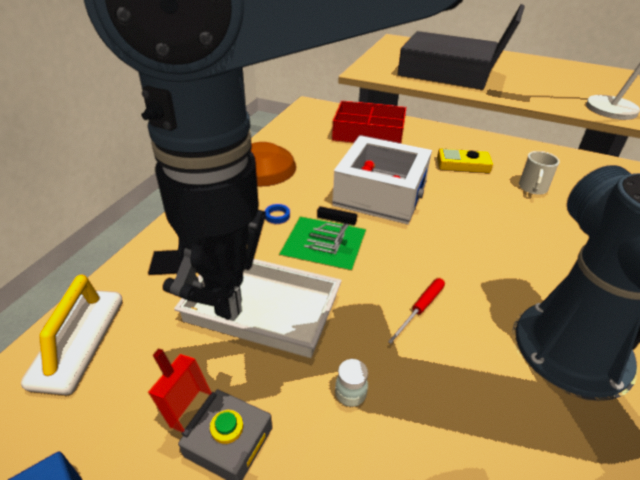

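View pics/k2.png

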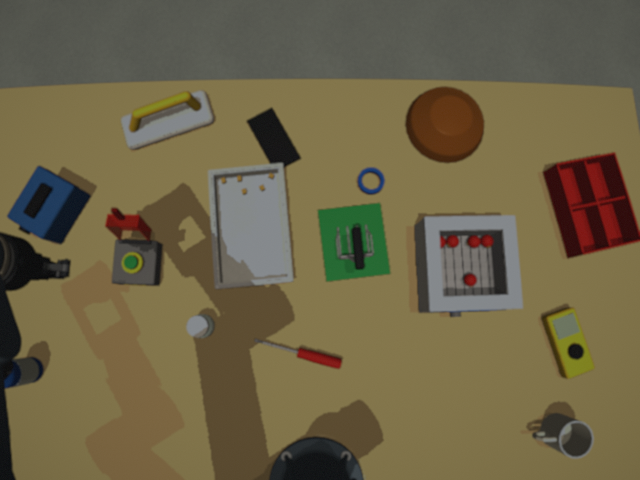

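The pictures show five balls in the tank (columns 443–488), five chips in the pan (221–272, 176–191), the scoop standing on the mat (357, 245) and the cover up (130, 222). The arm touches nothing.

```bash
python3 - <<'E'
from station import manip
print(manip.sign_off())
E
```

```text
the job is handed in; nothing more can be done
None
```

I finished the job and handed it in at about 77 s. The last pictures show:
- **Knobs and chips:** all five knobs present are in the tank, and all five chips are in the pan.
- **Scoop:** it stands on its tines on the green mat, released.
- **Start box:** the cover stays up at about 105°.
- **Bystanders:** I saw no sign that the tape or the jar had moved. The arm is clear of everything.

Some things did not go cleanly:
- **Scoop toppled:** it was knocked over once after I first let go of it. I stood it back up by pushing its tines with closed fingers, then gripped it again and placed it.
- **Button pressed twice:** after the first press (25 N at the stop) I was not sure the fingertip was centred on the button. I pressed again nearer the centre. The force rose 2.9, 3.3 and 4.6 N, then hit a hard stop at the same depth (13 N), which is the button fully pressed.
- **Fingertip position disagreed:** in the pictures the closed fingertip sat about 23–34 mm above the reported TCP, depending on how I measured it. It also seemed up to about 1 cm off sideways, so I worked from pictures and contact forces instead.

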